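# Catch the heat sinks from the parts chute

## Robot

A 6-joint arm with a two-finger parallel gripper is mounted at the origin on the work surface. World frame = base frame: x ahead of the robot, y to its left, z up, the work surface at z = 0. Lengths are in m, angles in rad, forces in N, time in s.
With the tool pointing down it reaches from about 0.375 to 0.9 m from the base axis. Payload 3.1 kg.
Tool frame: the origin (TCP) lies midway between the tips of the shut fingers; the grasp point (between the pads) lies 19 mm behind it; z points along the fingers, y is the direction in which the jaws open and shut (so a half turn about z gives the same grasp; the last joint's range is limited). The gripper opens to 85 mm and grips with 20 to 120 N. Pads are 22 mm wide; open, the fingers measure 114 mm over their backs; the gripper's body (76 mm by 85 mm) begins 54 mm behind the grasp point. The pads swing forward as they close: fully open they stand 13 mm farther back than shut.
Start: joints at [-1.47, 0.527, 1.433, -0, 1.181, -0.178], TCP at [0.172, -0.601, 0.231] pointing down, gripper open.
Joint ranges: [-3.08, 3.08], [-0.75, 2.2], [0.22, 2.44], [-1.43, 4.57], [0, 2.65], [-2.85, 2.85]. Speed limits (rad/s): [2.79, 2.79, 3.14, 3.14, 3.14, 3.14].

## Interface

Orientations are given as a unit quaternion [x, y, z, w].
In Python, from station import manip gives the robot as it stands. The module is installed in compiled form; this text tells all that it offers.
- The arm moves only by the tool drive_tool, never from a script. Its argument "deltas" is one flat list of numbers, 4 for each row, row after row: the shift along the tool's x, y, z in cm, then the turn about the tool's z in degrees. A call has 1 to 12 rows; each row is the pose to reach, as a shift and turn from the pose measured when the call began, along the tool's axes at that moment; what a row does not reach only later rows make up. A row lasts 1/10 s, in which the tool goes at most 50 mm and 8.59 degrees, less where a joint would pass 70% of its speed; a pose out of reach is approached as far as the arm can. A call with a gripper value outside its range is refused whole. "hand" is the finger opening in cm, from 0 to 8.54, set as the call begins (left out, the last holds). The fingers move at their own pace and stop on an object; "squeeze" is the grip in N (left out, the last holds). Time passes only in rows, so rows that repeat a pose let the fingers close. It gives the time, the measured TCP pose, the force and the opening at its end, in the units of the state.
- manip.sense(): the state, without advancing time (a new reading comes with each control period).
- manip.snapshot(name): name is "side" or "top"; returns a dict with "frame" (420x560x3 uint8, red, green, blue), "depth" (420x560 float32, m along the optical axis (not along the pixel's ray), 0 where there is no reading), "fx", "fy", "cx", "cy" (pixels), "R" (3x3) and "t" (3): a world point X has camera coordinates R X + t. Camera axes: x right, y down, z forward; pixel columns grow to the right and rows downward; lengths in m; the calibration is good to about 2 mm. A picture is of the moment at which its call begins.
- manip.sign_off(): hands the job in, once; it reports no verdict.
The state is a dict: "t": time; "q": joint angles; "qd": joint speeds; "tau": joint torques, N m; "tcp_pos": TCP position; "tool_rot": TCP orientation; "force": force on the tool from outside, world axes, zero at the start; "ft_torque": the same for the moment, N m; "finger_gap": opening from 0.0 (shut) to 1.0 (fully open).
Only numpy, scipy, OpenCV 4.12 (cv2) and the standard library are available. Lean on these libraries where they do the work, as an engineer would, in place of code of your own. Each camera call takes 0.05 s, during which the arm holds its last target.

## Task

Take the handled tray off the mat and hold it under the mouth of the parts chute, pressing its front edge back against the spring paddle without forcing it, so that the gate drops and all four heat sinks slide into the tray. Then set the tray with the four heat sinks down flat on the mat, and after that swing the chute's locking bar over until it rests in its catch. Leave the other things on the bench where they are.

Things in the scene. Friction and masses are not known exactly. Their poses are not given: they have to be found in the camera images.
- tray: Open aluminium tray, 140 (x) x 110 (y) x 45 high, walls 2.5 thick, 0.13 to 0.21 kg; starts on the mat. Origin: centre of its underside, z up. A straight black handle, 16 wide and 18 high (25 to 43 above the underside), leaves the middle of one short wall and runs along -x from x = -70 to -160. Its front edge is the other short wall, at x = +70.
- tray_handle (a point): Point inside the tray's handle where it is best gripped from above (firmly: the load tips the tray in the fingers), 102 behind the tray's centre and 34 above its underside; same axes as the tray (the handle runs along x).
- mat: Grey mat fixed to the bench, 340 (x) x 360 (y) x 4 thick. Origin: centre of its underside, on the bench; its top is at z = 4.
- dispenser: Fixed parts dispenser: white stand 150 wide, hopper on top (x = 50 to 140, up to z = 360), open aluminium chute. Origin: centre below, on the bench, z up. The chute (52 wide, walls 30 high, slope 36 degrees) comes down along its own -x to the lip; four heat sinks wait in it in a row. Foot and posts lie at x > -20. In use the tray's x axis points along this x axis, handle away from the stand.
- chute_lip (a point): Middle of the lower end of the chute's floor, at (-110, 0, 155) in the dispenser's frame; same axes. With the gate fully open the pieces need about 1 s to slide out, one may hang until it is pressed fully open again; they fly 0 to 100 beyond the lip (towards -x), within 45 of its middle line.
- gate (a joint): Gate hinge: 0 closed, 0.66 rad at its stop; pieces slide out from about 0.5. A steel angle: a plate stands 18 above the chute's floor across its end, a sloping paddle hangs below. Pushing the paddle along the dispenser's +x swings the plate down; a spring closes it when let go. It takes 2 N to start, some 8 N at the stop after about 50 mm; then it is rigid. Over 45 N is forcing it.
- paddle (a point): Middle of the paddle's lower edge, on its face towards the tray, at (-125, 0, 59) in the dispenser's frame when closed; moves with the gate. The paddle is 60 wide; a tray standing on the bench passes below it. The open gate's plate dips to z = 98 just beyond the lip, so while pressing hold the tray level with its underside at z = 45 (rim at 90); at the stop its front edge is near x = -75.
- latch (a joint): Locking bar, 0 = closed, lying level across the chute in its forked catch (hard stop); larger is open: 1.57 stands upright, up to 2.2 leans away from the chute. Stiff hinge (friction 0.08 Nm): it stays where it is left.
- latch_pivot (a point): Pivot of the locking bar, at (-85, 36, 212) in the dispenser's frame, on the chute's +y side; same axes as the dispenser. The bar turns about the dispenser's x axis: at joint value q its centre line runs from the pivot along (0, -cos q, sin q).
- latch_tip (a point): Outer end of the locking bar, 105 from the pivot, on its outer face (upper when closed). The bar is 12 wide (along the dispenser's x) and 8 thick; from its inner face a thin plate hangs 22 into the chute when closed. Its outer face is free to push on.
- sink0: Aluminium finned heat sink 1 of 4, counted from the gate; 26 x 26 x 18 high, 25 g. Origin: centre of its underside.
- sink1: Aluminium finned heat sink 2 of 4, counted from the gate; 26 x 26 x 18 high, 25 g. Origin: centre of its underside.
- sink2: Aluminium finned heat sink 3 of 4, counted from the gate; 26 x 26 x 18 high, 25 g. Origin: centre of its underside.
- sink3: Aluminium finned heat sink 4 of 4, counted from the gate; 26 x 26 x 18 high, 25 g. Origin: centre of its underside.
- screwdriver: Screwdriver lying on the mat's far edge, along y; bystander. Origin: middle, underside.
- board: Green circuit board, 50 x 90 x 13, lying on the mat's near edge; bystander. Origin: centre of underside.
- spool: Grey solder spool standing on end, 60 across, 50 high; bystander. Origin: centre of underside.
- jar: Clear jar, 56 across, 70 high; bystander. Origin: centre of underside.
- multimeter: Hand-held multimeter lying on its back, 150 x 80 x 34; bystander. Origin: centre of underside.
- spares: Small black open box without handle, 100 x 75 x 35; bystander. Origin: centre of underside.
Not all that is in view belongs to the job. What is shaped like the sink0 but brown or green is not meant.

How it is judged:
By the outcome, as a careful person would: the job done as asked, in the order asked, and still so for the second after the job is handed in, with the robot touching nothing.
It also fails if it takes over 64 s, if anything falls off the work surface, if the arm or the gripper's body presses on something with over 40 N, if the wrist force passes 120 N, or if a joint passes its speed limit or range.

## Working session

There is one attempt and no reset: what is moved stays moved. The work goes in short steps, Python scripts to look and compute and a tool call to move; the robot and the scene stay as the last step left them, time stands still between calls to the robot, and variables do not carry over. Pictures are saved under pics/ and viewed, and the job is handed in when it is done.

Besides the shell and the picture viewer there is one more tool, called after ">>>" as name(argument=value, ...), one argument or row to a line, values as JSON. drive_tool: Moves the arm, as the interface text tells. Its arguments: {"type":"object","properties":{"deltas":{"type":"array"},"hand":{"type":"number"},"squeeze":{"type":"number"}},"required":["deltas"]}

```bash
mkdir -p pics
cat > h.py <<'E'
import numpy as np, cv2, pickle
def save(n,s): cv2.imwrite(f'pics/{n}.png', s['frame'][:,:,::-1])
def cloud(s):
    d=s['depth']; v,u=np.indices(d.shape)
    P=np.stack([(u-s['cx'])/s['fx']*d,(v-s['cy'])/s['fy']*d,d],-1)
    W=(P-np.array(s['t']))@np.array(s['R']); W[d==0]=np.nan
    return W
def ray(s,u,v,z):
    R=np.array(s['R']);c=-R.T@np.array(s['t']);d=R.T@np.array([(u-s['cx'])/s['fx'],(v-s['cy'])/s['fy'],1])
    return c+d*(z-c[2])/d[2]
def proj(s,X):
    p=np.array(s['R'])@np.array(X)+np.array(s['t']);return p[0]/p[2]*s['fx']+s['cx'],p[1]/p[2]*s['fy']+s['cy']
E
python3 - <<'E'
from station import manip
from h import *
for n in('side','top'):
    s=manip.snapshot(n);save(n+'0',s);pickle.dump(s,open(n+'0.pkl','wb'))
    print(n,s['fx'],-np.array(s['R']).T@s['t'],np.array(s['R'])[2])
print(manip.sense())
E
```

```text
side 440.7762231449367 [0.15186973 0.76682394 1.05348882] [ 0.3015566  -0.60052155 -0.74056566]
top 486.2665337946909 [0.3510011  0.03765396 1.1562878 ] [ 0.19117033 -0.03039038 -0.9810863 ]
{'t': 0.1, 'q': array([-1.47049471e+00,  5.28376908e-01,  1.43379437e+00, -1.87621532e-05,
        1.18142895e+00, -1.78491128e-01]), 'qd': array([ 0.00230661, -0.00257183, -0.00162618,  0.00029625,  0.00033104,
        0.00200557]), 'tau': array([-4.56918688e-04, -4.43306673e+01, -1.78585625e+01, -1.52722600e-04,
        3.89353590e-03,  1.16652629e-05]), 'tcp_pos': array([ 0.17195816, -0.60018911,  0.23042279]), 'tool_rot': array([ 9.90299053e-01,  1.38948832e-01,  3.05641727e-05, -1.00336035e-03]), 'force': array([0.16676121, 0.76043909, 0.34791367]), 'ft_torque': array([ 0.00143043, -0.02665434, -0.0378008 ]), 'finger_gap': 0.999664481494186}
```

View pics/side0.png

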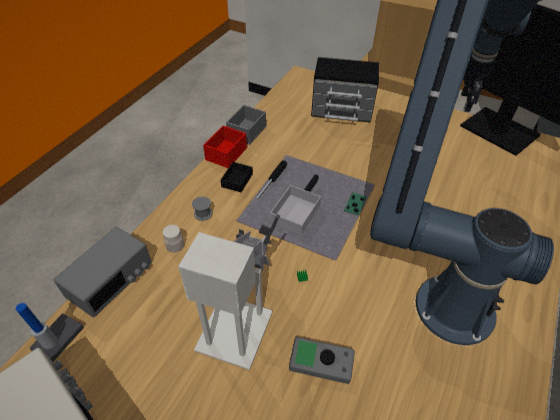

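View pics/top0.png

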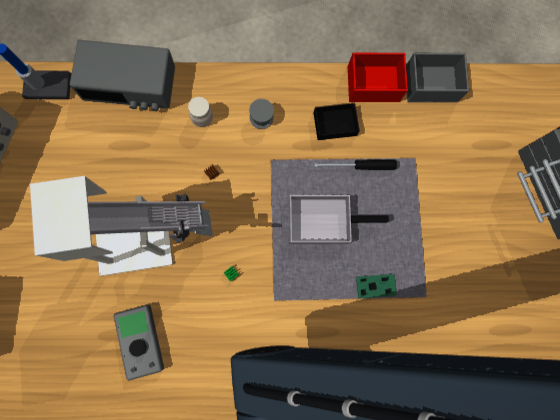

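Run:
```python
from h import *
s=pickle.load(open('top0.pkl','rb'))
f=s['frame'][:,:,::-1]
a=cv2.resize(f[170:285,20:220],None,fx=4,fy=4,interpolation=cv2.INTER_CUBIC)
cv2.imwrite('pics/disp0.png',a)
a=cv2.resize(f[150:305,260:430],None,fx=4,fy=4,interpolation=cv2.INTER_CUBIC)
cv2.imwrite('pics/tray0.png',a[:600])
s2=pickle.load(open('side0.pkl','rb'))
cv2.imwrite('pics/dispside0.png',cv2.resize(s2['frame'][200:365,170:320,::-1],None,fx=3.6,fy=3.6,interpolation=cv2.INTER_CUBIC))
for n,s in(('t',s),('s',s2)):
    W=cloud(s); 
    for z0,z1,box in ((.352,.368,(.2,1,-.2,1)),(.02,.06,(.3,.75,-.3,.12))):
        m=(W[...,2]>z0)&(W[...,2]<z1)&(W[...,0]>box[0])&(W[...,0]<box[1])&(W[...,1]>box[2])&(W[...,1]<box[3])
        m=m.astype(np.uint8);k,l,st,c=cv2.connectedComponentsWithStats(m)
        for i in range(1,k):
            if st[i,4]>60:
                P=W[l==i];r=cv2.minAreaRect((P[:,:2]*1000).astype(np.float32));print(n,z0,st[i],r,np.median(P[:,2]))
```

```text
t 0.352 [  30  176   63   80 4100] ((492.530517578125, 361.8655700683594), (121.48199462890625, 91.29713439941406), 8.762436866760254) 0.3606402207055721
t 0.352 [251 354  29  32 210] ((250.6470489501953, 35.59001159667969), (29.411991119384766, 62.17426300048828), 53.74410629272461) 0.36009659827178564
t 0.02 [318 132  32   6  93] ((745.0136108398438, -148.98709106445312), (9.026564598083496, 76.2447509765625), 0.4801214635372162) 0.03205166731550776
t 0.02 [354 159  43  11 392] ((672.1253662109375, -248.3679656982422), (102.61361694335938, 25.305057525634766), 89.6551284790039) 0.027252410602025007
t 0.02 [289 195 100  48 852] ((535.100830078125, -151.90841674804688), (230.32733154296875, 109.78650665283203), 89.62884521484375) 0.04533248475158268
s 0.352 [382 188  29  21 229] ((235.19940185546875, 41.67921447753906), (29.532678604125977, 67.45423126220703), 77.95433807373047) 0.360150864058206
s 0.352 [ 178  232   76   53 2470] ((491.9472351074219, 361.3847961425781), (121.7562026977539, 93.0726318359375), 8.712000846862793) 0.3602182797493322
s 0.02 [265 160  22  27 154] ((670.2946166992188, -227.22744750976562), (26.272323608398438, 143.54525756835938), 1.4871865510940552) 0.027611949183976792
s 0.02 [270 174  51  57 786] ((535.450439453125, -153.10073852539062), (237.04446411132812, 113.30329132080078), 89.34779357910156) 0.039823672182162435
```

```bash
sleep 0; ls pics
```

```text
disp0.png
dispside0.png
side0.png
top0.png
tray0.png
```

View pics/disp0.png

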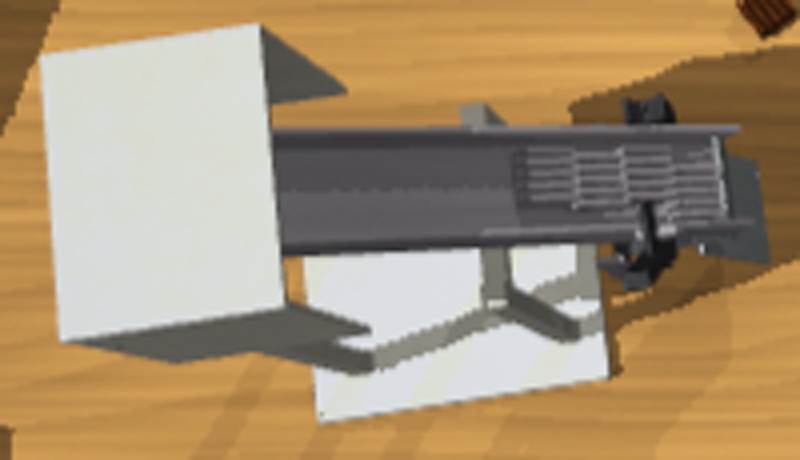

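View pics/tray0.png

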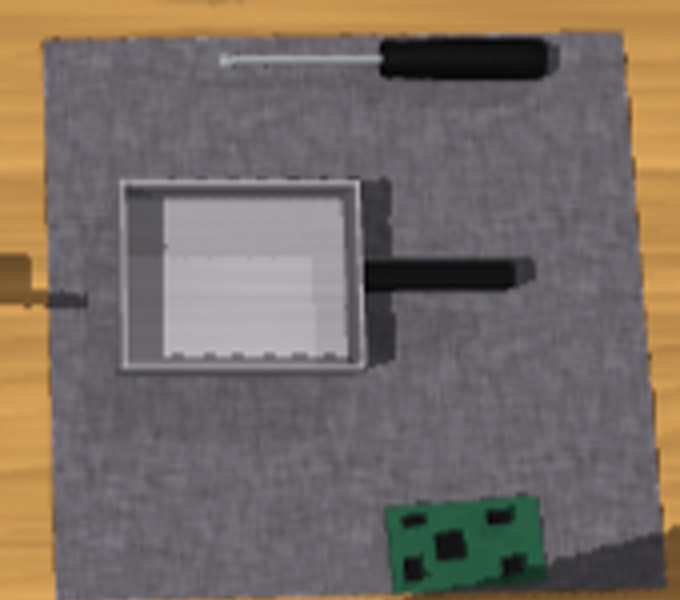

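View pics/dispside0.png

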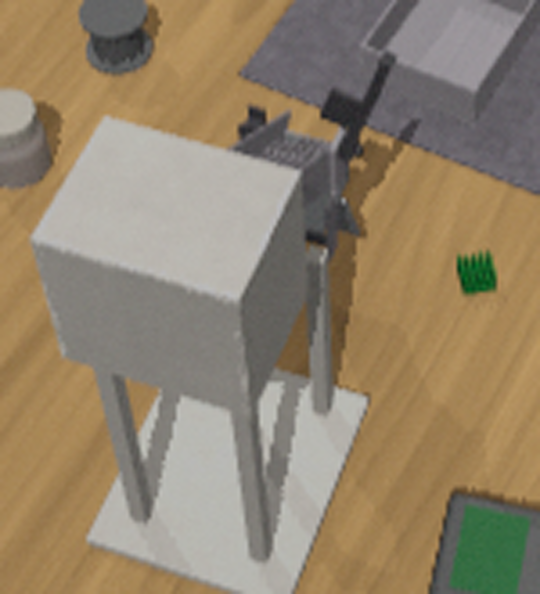

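```bash
cat >> h.py <<'E'
def frame(x,y,deg,z=0):
    a=np.radians(deg);R=np.array([[np.cos(a),-np.sin(a),0],[np.sin(a),np.cos(a),0],[0,0,1]])
    return lambda p:R@(np.array(p)/1000.)+np.array([x,y,z])/1000.
D=frame(506.6,267.7,98.7)
def bar(q,r=105,off=4): 
    return D((-85,36-r*np.cos(q)+off*np.sin(q),212+r*np.sin(q)+off*np.cos(q)))
E
python3 - <<'E'
from h import *
T=frame(535.1,-106.9,90,4)
for n in('top','side'):
    s=pickle.load(open(n+'0.pkl','rb'));f=s['frame'][:,:,::-1].copy()
    f=cv2.resize(f,None,fx=4,fy=4,interpolation=cv2.INTER_CUBIC)
    def dot(X,c):
        u,v=proj(s,X);cv2.circle(f,(int(4*u+2),int(4*v+2)),4,c,-1);return u,v
    for p in [(70,55,45),(70,-55,45),(-70,55,45),(-70,-55,45),(-160,0,43),(-102,0,43)]: dot(T(p),(0,0,255))
    for p in [(50,60,360),(50,-60,360),(140,60,360),(140,-60,360),(-110,0,155),(-125,0,59),(-125,30,59),(-125,-30,59),(-85,36,212),(-110,26,155),(-110,-26,155)]: dot(D(p),(255,0,255))
    for q in(0,1.57,1.8,2.0,2.2): print(n,q,dot(bar(q),(0,255,0)))
    if n=='top': cv2.imwrite('pics/pt1.png',f[640:1150,80:880]);cv2.imwrite('pics/pt2.png',f[720:1020,1100:1640])
    else: cv2.imwrite('pics/ps1.png',f[800:1400,680:1400])
E
```

```text
top 0 (np.float64(178.40952042613048), np.float64(178.82030387166523))
top 1.57 (np.float64(176.9910200257412), np.float64(224.85318109018908))
top 1.8 (np.float64(179.06813412024906), np.float64(238.60406067715587))
top 2.0 (np.float64(181.18317324105146), np.float64(250.18136330106614))
top 2.2 (np.float64(183.46284792923393), np.float64(260.75500061289273))
side 0 (np.float64(225.910648198693), np.float64(228.60354602974533))
side 1.57 (np.float64(266.74955590062757), np.float64(211.82617035069057))
side 1.8 (np.float64(276.6956578653358), np.float64(215.4862687408221))
side 2.0 (np.float64(284.85911513248806), np.float64(219.8342076002209))
side 2.2 (np.float64(292.1502822136196), np.float64(225.03879536685182))
```

View pics/pt1.png

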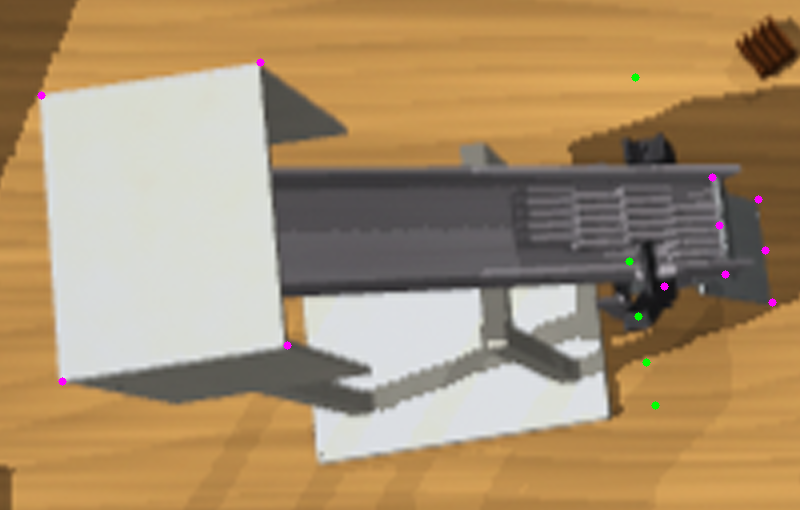

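View pics/pt2.png

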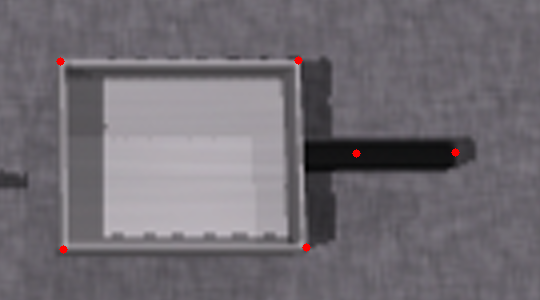

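View pics/ps1.png

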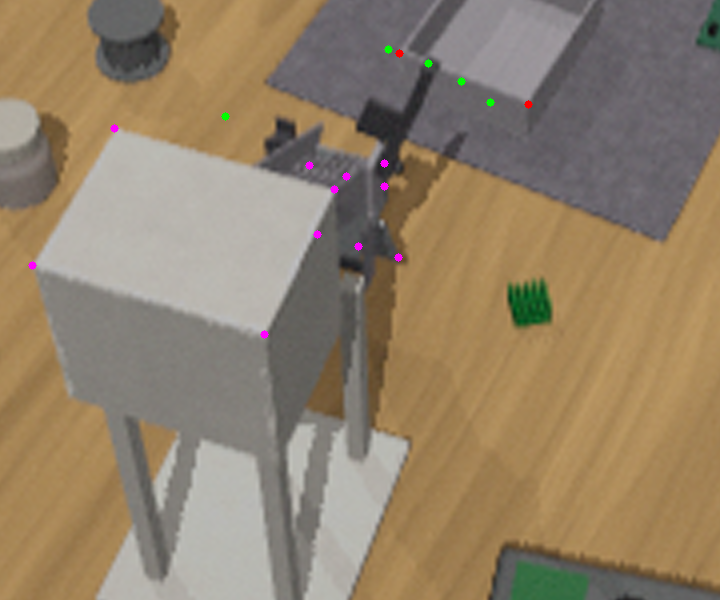

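```bash
cat >> h.py <<'E'
from scipy.spatial.transform import Rotation as Ro
def go(st,targets):
    """targets: world x,y,z mm, yaw deg of tool x -> tool-frame rows cm/deg"""
    R=Ro.from_quat(st['tool_rot']).as_matrix();p=st['tcp_pos']*1000
    yaw=np.degrees(np.arctan2(R[1,0],R[0,0]))
    print('t',round(st['t'],2),'p',p.round(1),'yaw',yaw.round(2),'F',np.round(st['force'],1),'gap',round(st['finger_gap'],3),'tilt',R[:,2].round(4))
    for T in targets:
        d=R.T@(np.array(T[:3])-p)/10; dy=-(T[3]-yaw); dy=(dy+180)%360-180
        print(T,'->',d.round(2),round(dy,1))
def dw(x,y,z=0): return [float(v) for v in (D((x,y,z))*1000).round(1)]
E
python3 - <<'E'
from station import manip
from h import *
go(manip.sense(),[(535,-209,120,90)])
E
```

```text
t 0.1 p [ 172.  -600.2  230.4] yaw 15.97 F [0.2 0.8 0.3] gap 1.0 tilt [-2.e-04  2.e-03 -1.e+00]
(535, -209, 120, 90) -> [ 45.66 -27.6   11.11] -74.0
```

>>> drive_tool(
  deltas=[3.8, -2.3, 0.9, -6.2, 7.6, -4.6, 1.8, -12.4, 11.4, -6.9, 2.8, -18.6, 15.2, -9.2, 3.7, -24.8, 19, -11.5, 4.6, -31, 22.8, -13.8, 5.5, -37.2, 26.6, -16.1, 6.5, -43.4, 30.4, -18.4, 7.4, -49.6, 34.2, -20.7, 8.3, -55.8, 38, -23, 9.2, -62, 41.8, -25.3, 10.1, -68.2, 45.6, -27.6, 11.1, -74],
  hand=6,
  squeeze=110,
)

```text
t: 1.3
tcp_pos: [0.5353, -0.2076, 0.1195]
tool_rot: [0.706, 0.708, 0.001, -0.001]
force: [0.6, -1.1, -0.0]
finger_gap: 0.703
```

Run:
```python
from station import manip
from h import *
go(manip.sense(),[(535,-209,20,90)])
s=manip.snapshot('top');cv2.imwrite('pics/t1.png',cv2.resize(s['frame'][120:320,240:480,::-1],None,fx=3,fy=3))
```

```text
t 1.3 p [ 535.3 -207.6  119.5] yaw 90.22 F [ 0.6 -1.1 -0. ] gap 0.703 tilt [-5.0e-04  2.1e-03 -1.0e+00]
(535, -209, 20, 90) -> [-0.16 -0.03  9.95] 0.2
```

View pics/t1.png

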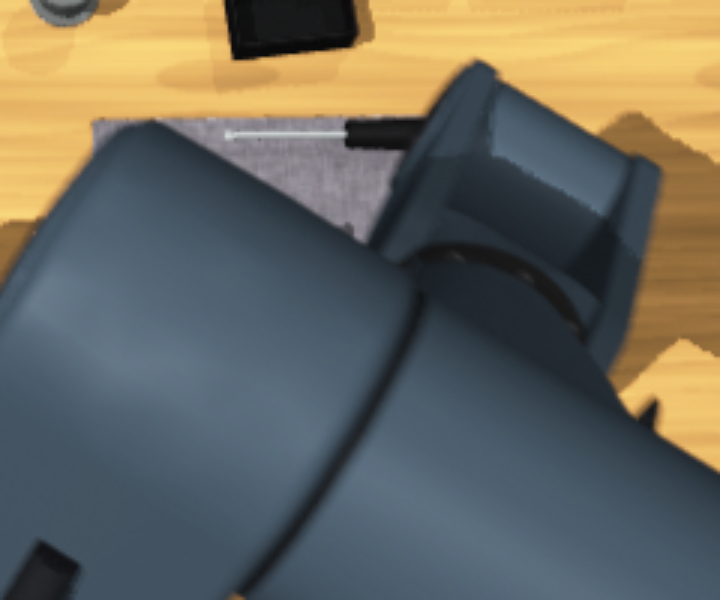

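The top view is now blocked by the arm (handle hidden), so I'll rely on the calibrated pose and descend.

>>> drive_tool(
  deltas=[-0.1, 0, 2.5, 0.2, -0.15, 0, 5, 0.2, -0.15, 0, 7, 0.2, -0.15, 0, 8.8, 0.2, -0.15, 0, 9.9, 0.2, -0.15, 0, 9.95, 0.2],
)

```text
t: 1.95
tcp_pos: [0.5377, -0.2027, 0.0171]
tool_rot: [0.705, 0.709, 0.002, -0.003]
force: [-0.7, 0.6, 0.9]
finger_gap: 0.701
```

Run:
```python
from station import manip
from h import *
go(manip.sense(),[(535,-209,20,90)])
s=manip.snapshot('side');cv2.imwrite('pics/s1.png',cv2.resize(s['frame'][130:280,200:400,::-1],None,fx=4,fy=4,interpolation=cv2.INTER_CUBIC))
```

```text
t 1.95 p [ 537.7 -202.7   17.1] yaw 90.36 F [-0.7  0.6  0.9] gap 0.701 tilt [-0.0016  0.0075 -1.    ]
(535, -209, 20, 90) -> [-0.63 -0.28 -0.29] 0.4
```

View pics/s1.png

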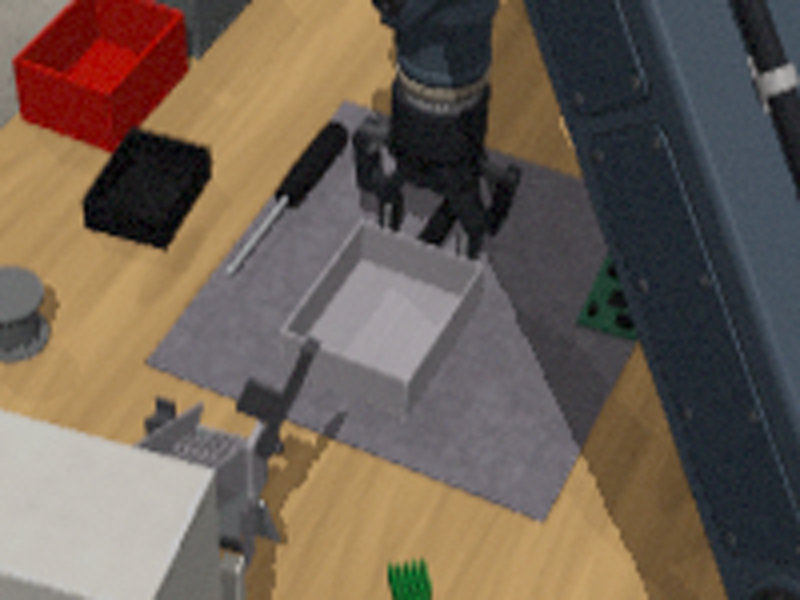

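Fingers straddle the handle (crop ~(440,215)), the pose is still a few mm off; correct, then close.

>>> drive_tool(
  deltas=[-0.6, -0.25, -0.2, 0.4, -0.6, -0.25, -0.2, 0.4, -0.6, -0.25, -0.2, 0.4],
)

```text
t: 2.3
tcp_pos: [0.5364, -0.2098, 0.021]
tool_rot: [0.708, 0.707, 0.003, -0.001]
force: [0.0, -0.0, 0.0]
finger_gap: 0.703
```

Run:
```python
from station import manip
from h import *
go(manip.sense(),[(535,-209,19,90)])
```

```text
t 2.3 p [ 536.4 -209.8   21. ] yaw 89.92 F [ 0. -0.  0.] gap 0.703 tilt [ 0.0017  0.0055 -1.    ]
(535, -209, 19, 90) -> [ 0.08 -0.14  0.2 ] -0.1
```

>>> drive_tool(
  deltas=[0, -0.15, 0.2, 0, 0, -0.15, 0.2, 0, 0, -0.15, 0.2, 0, 0, -0.15, 0.2, 0, 0, -0.15, 0.2, 0, 0, -0.15, 0.2, 0, 0, -0.15, 0.2, 0, 0, -0.15, 0.2, 0],
  hand=0,
  squeeze=110,
)

```text
t: 3.1
tcp_pos: [0.5347, -0.2097, 0.0193]
tool_rot: [0.707, 0.707, 0.002, -0.001]
force: [-0.7, 0.2, 5.1]
finger_gap: 0.166
```

Run:
```python
from station import manip
from h import *
g=dw(-352,0)
go(manip.sense(),[(535,-209,19,90),(535,-209,60,90),(g[0],g[1],60,98.7)])
```

```text
t 3.1 p [ 534.7 -209.7   19.3] yaw 89.95 F [-0.7  0.2  5.1] gap 0.166 tilt [ 0.0014  0.0055 -1.    ]
(535, -209, 19, 90) -> [0.07 0.03 0.03] -0.1
(535, -209, 60, 90) -> [ 0.1   0.03 -4.07] -0.1
(559.8, -80.2, 60, 98.7) -> [12.98  2.5  -4.  ] -8.8
```

>>> drive_tool(
  deltas=[0, 0, -0.8, 0, 0, 0, -2, 0, 0, 0, -3.2, 0, 0, 0, -4.1, 0, 0, 0, -4.1, 0, 0, 0, -4.1, 0],
)

```text
t: 3.7
tcp_pos: [0.5349, -0.21, 0.0608]
tool_rot: [0.707, 0.707, 0.003, -0.001]
force: [0.4, 0.0, -1.0]
finger_gap: 0.167
```

Run:
```python
from station import manip
from h import *
g=dw(-352,0)
go(manip.sense(),[(535,-209,60,90),(g[0],g[1],60,98.7)])
s=manip.snapshot('side');cv2.imwrite('pics/s2.png',cv2.resize(s['frame'][130:280,200:400,::-1],None,fx=4,fy=4,interpolation=cv2.INTER_CUBIC))
s=manip.snapshot('top');cv2.imwrite('pics/t2.png',s['frame'][:,:,::-1])
```

```text
t 3.7 p [ 534.9 -210.    60.8] yaw 89.95 F [ 0.4  0.  -1. ] gap 0.167 tilt [ 0.0022  0.005  -1.    ]
(535, -209, 60, 90) -> [0.1  0.01 0.08] -0.1
(559.8, -80.2, 60, 98.7) -> [12.99  2.48  0.15] -8.8
```

View pics/s2.png

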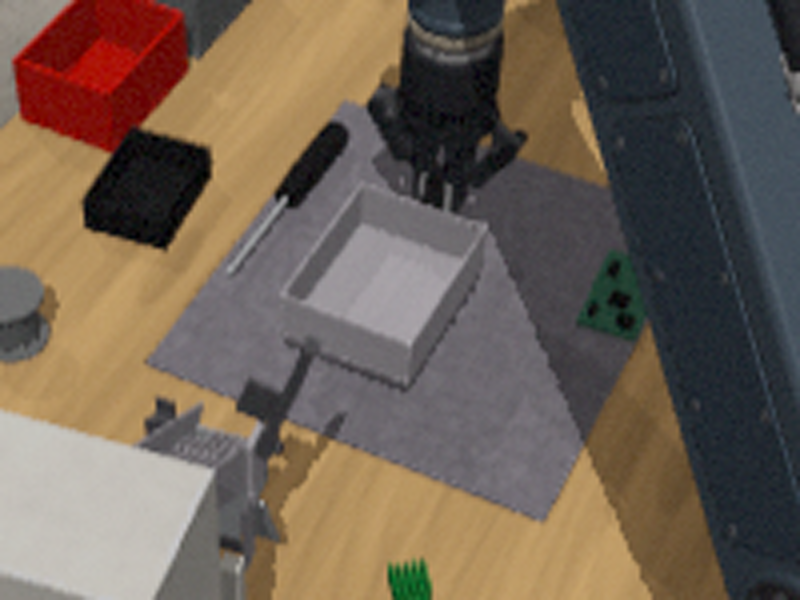

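View pics/t2.png

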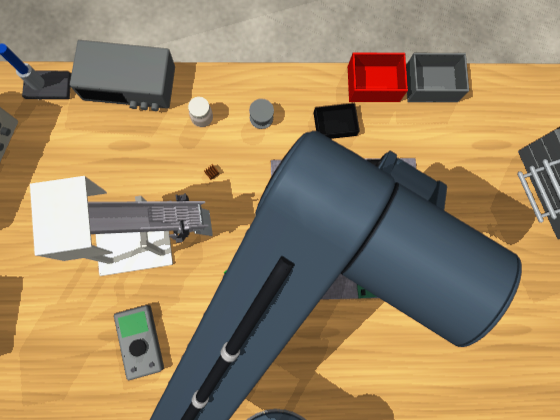

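The tray is off the mat in the side view (corner crop (410,385)); the front may droop, so I'll measure the rim height from depth.

```bash
cat >> h.py <<'E'
def traytilt(s,c,yaw,zr=(.03,.13),verbose=True):
    W=cloud(s);a=np.radians(yaw);d=W[...,:2]-np.array(c)/1000
    x=d@[np.cos(a),np.sin(a)];y=d@[-np.sin(a),np.cos(a)];z=W[...,2]
    m=(abs(x)<.08)&(abs(y)<.065)&(z>zr[0])&(z<zr[1])
    fl=(abs(x)<.055)&(abs(y)<.042)&(z>zr[0]-.03)&(z<zr[1])
    P=np.stack([x[fl],y[fl],z[fl]],1)
    A=np.c_[P[:,:2],np.ones(len(P))];w=np.ones(len(P),bool)
    for _ in range(6):
        k=np.linalg.lstsq(A[w],P[w,2],rcond=None)[0];r=P[:,2]-A@k;w=abs(r)<max(.002,2*r[w].std())
    print('floor n',w.sum(),'slope x,y',k[:2].round(4),'z mm',(k[2]*1000).round(1))
    for n,mm in(('front',m&(x>.062)),('back',m&(x<-.062)),('+y',m&(y>.05)),('-y',m&(y<-.05))):
        if mm.sum()>5: print(n,mm.sum(),'top z',np.percentile(z[mm]*1000,[90,97]).round(1),'x',np.percentile(x[mm]*1000,[3,97]).round(1),'y',np.percentile(y[mm]*1000,[3,97]).round(1))
E
python3 - <<'E'
from station import manip
from h import *
s=pickle.load(open('side0.pkl','rb'));traytilt(s,(535,-107),90)
s=manip.snapshot('side');traytilt(s,(535,-107),90)
E
```

```text
floor n 415 slope x,y [-0.006  -0.0013] z mm 7.5
front 150 top z [50.4 51.5] x [64.1 71.6] y [-53.6  52.5]
back 165 top z [51.  52.4] x [-74.5 -64.6] y [-52.2  53.8]
+y 102 top z [51.3 52.5] x [-66.1  67.3] y [51.3 55.6]
-y 114 top z [51.4 53.2] x [-70.1  67.5] y [-55.9 -50.4]
floor n 596 slope x,y [-0.3721 -0.0182] z mm 39.8
front 349 top z [88.  91.9] x [65.  71.6] y [-52.7  53. ]
back 361 top z [88.5 91.2] x [-73.9 -63.2] y [-53.6  50.2]
+y 202 top z [90.1 92.4] x [-67.1  69.4] y [51.2 55.1]
-y 237 top z [89.3 92.2] x [-69.1  68.3] y [-55.7 -50.3]
```

Rim front and back both at z≈91, so the tray is level, underside ≈45. Move to the pre-press pose.

>>> drive_tool(
  deltas=[1, 0.2, 0, -1, 3, 0.6, 0, -2.5, 5, 1, 0.05, -4, 7, 1.4, 0.1, -5.5, 9, 1.8, 0.1, -7, 11, 2.1, 0.1, -8, 12.4, 2.4, 0.1, -8.8, 13, 2.5, 0.1, -8.8, 13, 2.5, 0.1, -8.8, 13, 2.5, 0.1, -8.8],
)

```text
t: 4.85
tcp_pos: [0.5596, -0.0802, 0.0596]
tool_rot: [0.651, 0.759, 0.002, -0.002]
force: [0.2, 0.1, -0.8]
finger_gap: 0.169
```

Run:
```python
from station import manip
from h import *
g=lambda x:dw(x,0)[:2]
go(manip.sense(),[(*g(x),60,98.7) for x in(-352,-300,-265,-247)])
s=manip.snapshot('side');save('s3',s)
traytilt(s,g(-250),98.7)
s=manip.snapshot('top');save('t3',s)
```

```text
t 4.85 p [559.6 -80.2  59.6] yaw 98.74 F [ 0.2  0.1 -0.8] gap 0.169 tilt [ 7.0e-04  5.7e-03 -1.0e+00]
(559.8, -80.2, 60, 98.7) -> [-0.    0.02 -0.04] 0.0
(552.0, -28.8, 60, 98.7) -> [ 5.19  0.03 -0.01] 0.0
(546.7, 5.7, 60, 98.7) -> [8.68 0.03 0.01] 0.0
(544.0, 23.5, 60, 98.7) -> [10.48  0.04  0.02] 0.0
floor n 405 slope x,y [-0.0008  0.0055] z mm 47.5
front 191 top z [88.9 91.1] x [65.7 71.5] y [-33.9  53.9]
back 387 top z [88.6 90.8] x [-72.4 -63.4] y [-52.5  48.9]
+y 173 top z [89.8 91.9] x [-68.3  69. ] y [51.2 54.9]
-y 204 top z [88.8 90.7] x [-68.2  46.1] y [-55.7 -50.7]
```

View pics/s3.png

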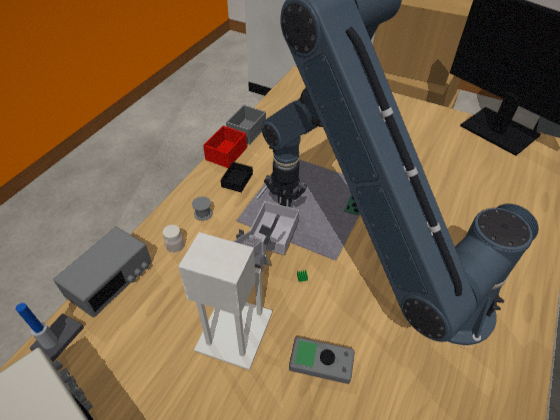

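View pics/t3.png

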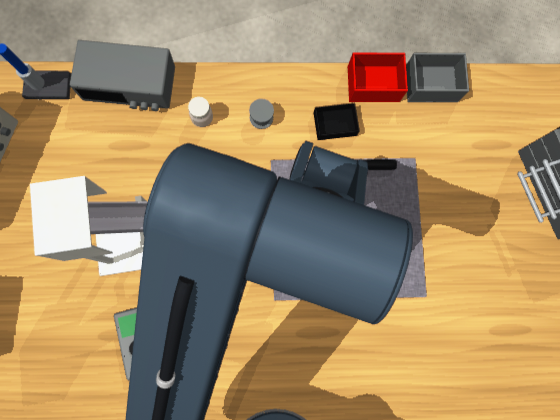

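Tray is aligned, level at underside 45 (floor 47.5), paddle ahead. Press, in two stages.

>>> drive_tool(
  deltas=[1, 0, 0, 0, 2.2, 0, 0, 0, 3.4, 0, 0, 0, 4.6, 0, 0, 0, 5.6, 0, 0, 0, 6.5, 0, 0, 0, 7.3, 0, 0, 0, 8, 0, 0, 0, 8.6, 0, 0, 0, 9, 0, 0, 0, 9, 0, 0, 0],
)

```text
t: 6.05
tcp_pos: [0.5462, 0.0079, 0.06]
tool_rot: [0.651, 0.759, 0.002, -0.001]
force: [1.7, -5.4, -5.1]
finger_gap: 0.167
```

Run:
```python
from station import manip
from h import *
g=lambda x:dw(x,0)[:2]
go(manip.sense(),[(*g(x),60,98.7) for x in(-255,-250,-247,-244)])
```

```text
t 6.05 p [546.2   7.9  60. ] yaw 98.74 F [ 1.7 -5.4 -5.1] gap 0.167 tilt [ 0.0013  0.0044 -1.    ]
(545.2, 15.6, 60, 98.7) -> [0.77 0.02 0.  ] 0.0
(544.4, 20.6, 60, 98.7) -> [1.28 0.01 0.  ] 0.0
(544.0, 23.5, 60, 98.7) -> [1.57 0.02 0.01] 0.0
(543.5, 26.5, 60, 98.7) -> [1.88 0.01 0.01] 0.0
```

>>> drive_tool(
  deltas=[0.3, 0, 0, 0, 0.6, 0, 0, 0, 0.9, 0, 0, 0, 1.1, 0, 0, 0, 1.3, 0, 0, 0, 1.3, 0, 0, 0],
)

```text
t: 6.65
tcp_pos: [0.5447, 0.0198, 0.0598]
tool_rot: [0.651, 0.759, 0.002, -0.0]
force: [2.1, -7.3, -5.6]
finger_gap: 0.165
```

Run:
```python
from station import manip
from h import *
g=lambda x:dw(x,0)[:2]
go(manip.sense(),[(*g(x),60,98.7) for x in(-247,-244)])
s=manip.snapshot('side');cv2.imwrite('pics/s4.png',cv2.resize(s['frame'][170:320,170:330,::-1],None,fx=4,fy=4,interpolation=cv2.INTER_CUBIC))
```

```text
t 6.65 p [544.7  19.8  59.8] yaw 98.78 F [ 2.1 -7.3 -5.6] gap 0.165 tilt [ 0.0022  0.0026 -1.    ]
(544.0, 23.5, 60, 98.7) -> [ 0.38 -0.01 -0.02] 0.1
(543.5, 26.5, 60, 98.7) -> [ 0.68 -0.02 -0.02] 0.1
```

View pics/s4.png

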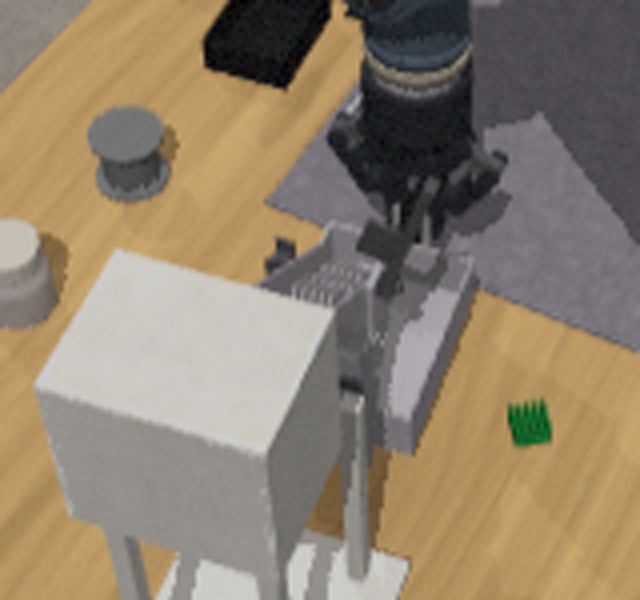

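A first piece shows in the tray (crop (425,260)). Ease to the stop and hold.

>>> drive_tool(
  deltas=[0.15, 0, 0, 0, 0.3, 0, 0, 0, 0.4, 0, 0, 0, 0.4, 0, 0, 0, 0.4, 0, 0, 0, 0.4, 0, 0, 0, 0.4, 0, 0, 0, 0.4, 0, 0, 0],
)

```text
t: 7.5
tcp_pos: [0.5444, 0.0228, 0.0596]
tool_rot: [0.651, 0.759, 0.001, 0.001]
force: [1.0, -5.6, -5.2]
finger_gap: 0.168
```

Run:
```python
from station import manip
from h import *
g=lambda x:dw(x,0)[:2]
go(manip.sense(),[(*g(x),60,98.7) for x in(-247,-244)])
s=manip.snapshot('side');cv2.imwrite('pics/s5.png',cv2.resize(s['frame'][180:280,220:320,::-1],None,fx=6,fy=6,interpolation=cv2.INTER_CUBIC))
```

```text
t 7.5 p [544.4  22.8  59.6] yaw 98.79 F [ 1.  -5.6 -5.2] gap 0.168 tilt [ 0.0025  0.0012 -1.    ]
(544.0, 23.5, 60, 98.7) -> [ 0.08 -0.03 -0.04] 0.1
(543.5, 26.5, 60, 98.7) -> [ 0.38 -0.03 -0.04] 0.1
```

View pics/s5.png

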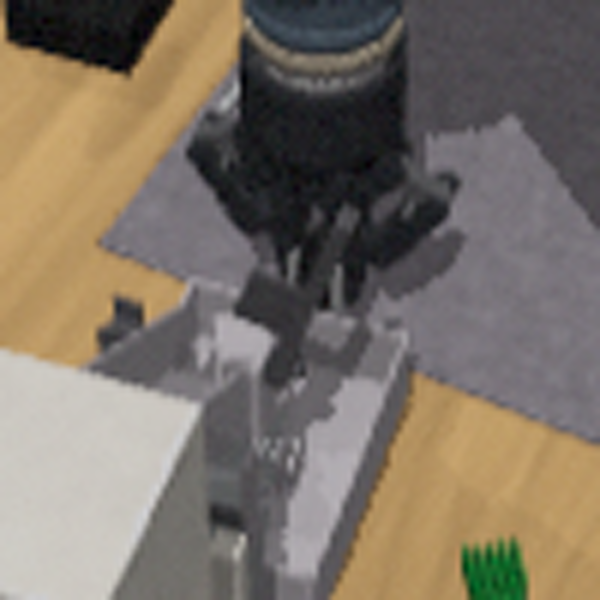

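>>> drive_tool(
  deltas=[0.2, 0, 0, 0, 0.4, 0, 0, 0, 0.5, 0, 0, 0, 0.5, 0, 0, 0, 0.5, 0, 0, 0],
)

```text
t: 8.05
tcp_pos: [0.5447, 0.025, 0.0596]
tool_rot: [0.65, 0.76, 0.0, 0.003]
force: [1.1, -12.1, -5.0]
finger_gap: 0.166
```

Run:
```python
from station import manip
from h import *
g=lambda x:dw(x,0)[:2]
go(manip.sense(),[(*g(x),60,98.7) for x in(-247,-260,-300,-352)])
s=manip.snapshot('top');cv2.imwrite('pics/t5.png',cv2.resize(s['frame'][140:290,20:280,::-1],None,fx=3,fy=3,interpolation=cv2.INTER_CUBIC))
```

```text
t 8.05 p [544.7  25.   59.6] yaw 98.9 F [  1.1 -12.1  -5. ] gap 0.166 tilt [ 0.0042 -0.0029 -1.    ]
(544.0, 23.5, 60, 98.7) -> [-0.13 -0.09 -0.04] 0.2
(545.9, 10.7, 60, 98.7) -> [-1.43 -0.1  -0.03] 0.2
(552.0, -28.8, 60, 98.7) -> [-5.42 -0.11 -0.02] 0.2
(559.8, -80.2, 60, 98.7) -> [-10.62  -0.13  -0.  ] 0.2
```

View pics/t5.png

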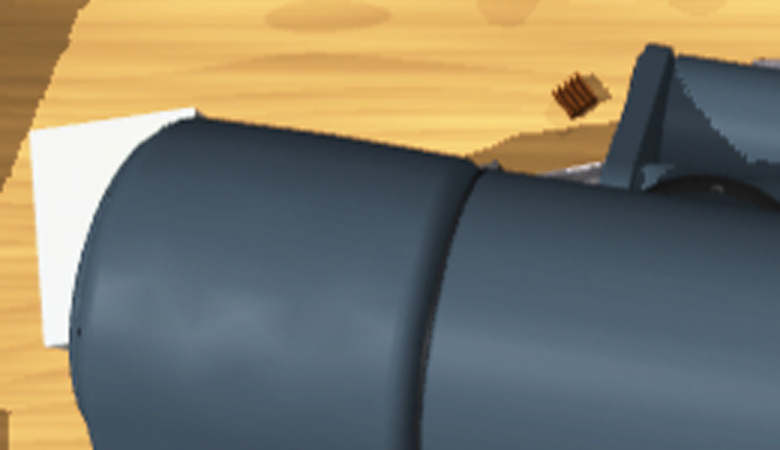

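At the stop (12 N). Hold briefly, then back off gently to see into the tray and chute.

>>> drive_tool(
  deltas=[0, 0, 0, 0, 0, 0, 0, 0, 0, 0, 0, 0, 0, 0, 0, 0, 0, 0, 0, 0, 0, 0, 0, 0],
)

```text
t: 8.7
tcp_pos: [0.5448, 0.0241, 0.0594]
tool_rot: [0.65, 0.76, -0.0, 0.003]
force: [0.0, -6.1, -4.0]
finger_gap: 0.165
```

>>> drive_tool(
  deltas=[-0.4, 0, 0, 0, -1.2, 0, 0, 0, -2.2, 0, 0, 0, -3.4, 0, 0, 0, -4.6, 0, 0, 0, -5.8, 0, 0, 0, -7, 0, 0, 0, -8.2, 0, 0, 0, -9.4, 0, 0, 0, -10.3, 0, 0, 0, -10.6, 0, 0, 0, -10.6, 0, 0, 0],
)

```text
t: 9.9
tcp_pos: [0.5613, -0.0811, 0.0599]
tool_rot: [0.65, 0.76, -0.0, 0.003]
force: [-0.9, 0.3, -2.3]
finger_gap: 0.164
```

Run:
```python
from station import manip
from h import *
g=lambda x:dw(x,0)[:2]
go(manip.sense(),[(*g(x),60,98.7) for x in(-247,-352)])
s=manip.snapshot('side');cv2.imwrite('pics/s6.png',cv2.resize(s['frame'][180:280,220:320,::-1],None,fx=6,fy=6,interpolation=cv2.INTER_CUBIC))
traytilt(s,g(-250),98.7)
s=manip.snapshot('top');cv2.imwrite('pics/t6.png',cv2.resize(s['frame'][140:290,20:280,::-1],None,fx=3,fy=3,interpolation=cv2.INTER_CUBIC))
```

```text
t 9.9 p [561.3 -81.1  59.9] yaw 98.86 F [-0.9  0.3 -2.3] gap 0.164 tilt [ 0.0042 -0.004  -1.    ]
(544.0, 23.5, 60, 98.7) -> [10.6  -0.1  -0.06] 0.2
(559.8, -80.2, 60, 98.7) -> [ 0.11 -0.13 -0.01] 0.2
floor n 571 slope x,y [-0.3243 -0.1841] z mm 44.6
front 164 top z [77.1 80.3] x [62.8 69. ] y [ 2.5 53.3]
back 331 top z [86.7 88.7] x [-75.5 -62.7] y [-53.9  51.4]
+y 170 top z [83.5 87.6] x [-70.2  66.6] y [50.2 53.9]
-y 221 top z [83.9 87.7] x [-71.1  44.8] y [-56.5 -50.7]
```

View pics/s6.png

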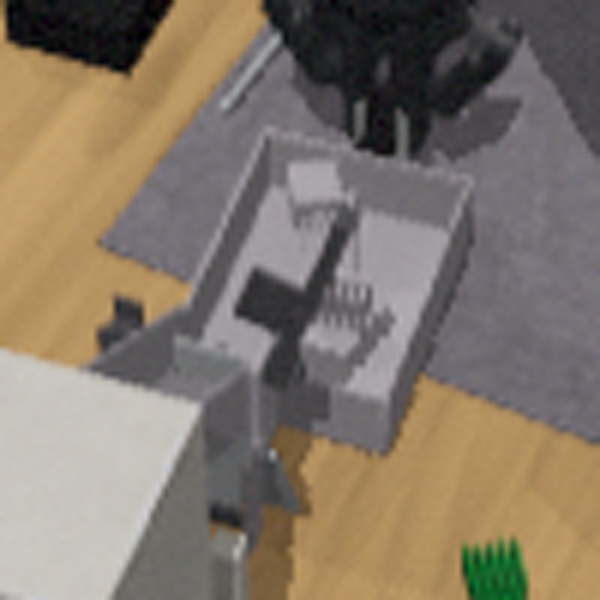

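View pics/t6.png

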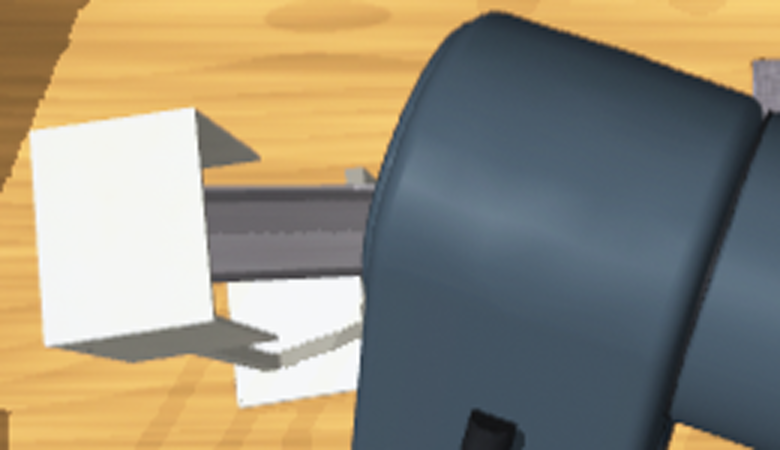

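The tray has tipped slightly at the front (rim 80 vs 88) and the bar hides part of it. I'll back off further with maximum grip to count the pieces.

>>> drive_tool(
  deltas=[-1, 0, 0, 0, -2.5, 0, 0, 0, -4, 0, -0.2, 0, -5.5, 0, -0.4, 0, -7, 0, -0.6, 0, -8.5, 0, -0.8, 0, -9.6, 0, -1, 0, -10, 0, -1, 0, -10, 0, -1, 0],
  squeeze=120,
)

```text
t: 10.9
tcp_pos: [0.5764, -0.1797, 0.0703]
tool_rot: [0.65, 0.76, -0.0, 0.003]
force: [-0.1, -0.1, -2.9]
finger_gap: 0.165
```

Run:
```python
from station import manip
from h import *
g=lambda x:dw(x,0)[:2]
go(manip.sense(),[(*g(x),60,98.7) for x in(-247,-352)])
s=manip.snapshot('side');cv2.imwrite('pics/s7.png',cv2.resize(s['frame'][165:275,220:330,::-1],None,fx=5.4,fy=5.4,interpolation=cv2.INTER_CUBIC))
traytilt(s,g(-350),98.7)
s=manip.snapshot('top');cv2.imwrite('pics/t7.png',cv2.resize(s['frame'][140:290,20:280,::-1],None,fx=3,fy=3,interpolation=cv2.INTER_CUBIC))
```

```text
t 10.9 p [ 576.4 -179.7   70.3] yaw 98.85 F [-0.1 -0.1 -2.9] gap 0.165 tilt [ 0.0037 -0.0036 -1.    ]
(544.0, 23.5, 60, 98.7) -> [20.58 -0.07  0.94] 0.2
(559.8, -80.2, 60, 98.7) -> [10.09 -0.11  0.99] 0.2
floor n 751 slope x,y [-0.5856 -0.0818] z mm 49.6
front 315 top z [88.6 90.6] x [62.7 69.7] y [-53.5  51.8]
back 317 top z [97.3 98.7] x [-75.3 -62.6] y [-55.   47.2]
+y 142 top z [93.9 96.6] x [-64.6  66.2] y [51.  53.8]
-y 221 top z [93.6 97.3] x [-71.7  67.5] y [-56.6 -50.7]
```

View pics/s7.png

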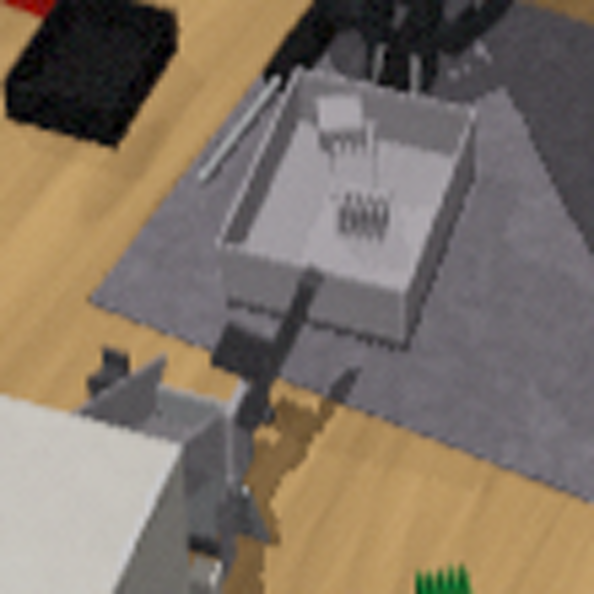

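View pics/t7.png

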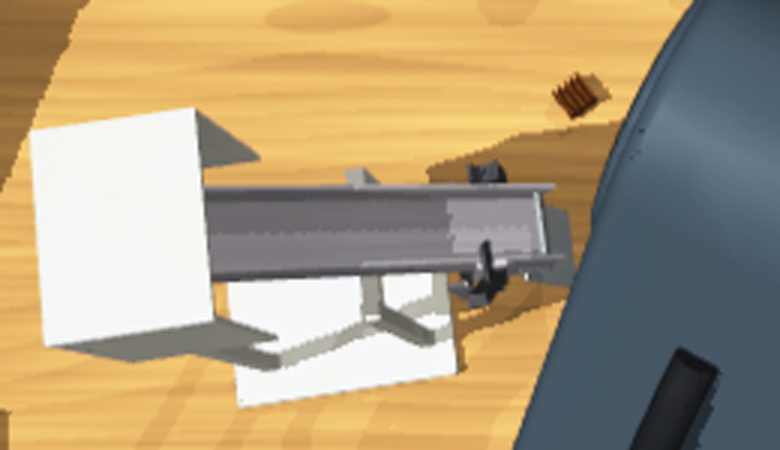

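The chute is empty, but I count two pieces clearly, with possible fins at crop (375,150) and (470,60). Enlarge.

Run:
```python
from station import manip
from h import *
s=manip.snapshot('side')
f=s['frame'][160:225,255:335,::-1]
f=cv2.convertScaleAbs(f,alpha=1.5,beta=0)
cv2.imwrite('pics/s8.png',cv2.resize(f,None,fx=9,fy=9,interpolation=cv2.INTER_LANCZOS4))
W=cloud(s)[160:225,255:335,2]*1000
cv2.imwrite('pics/s8z.png',cv2.resize(cv2.applyColorMap(np.clip(np.nan_to_num(W)*2,0,255).astype(np.uint8),cv2.COLORMAP_JET),None,fx=9,fy=9,interpolation=0))
```

View pics/s8.png

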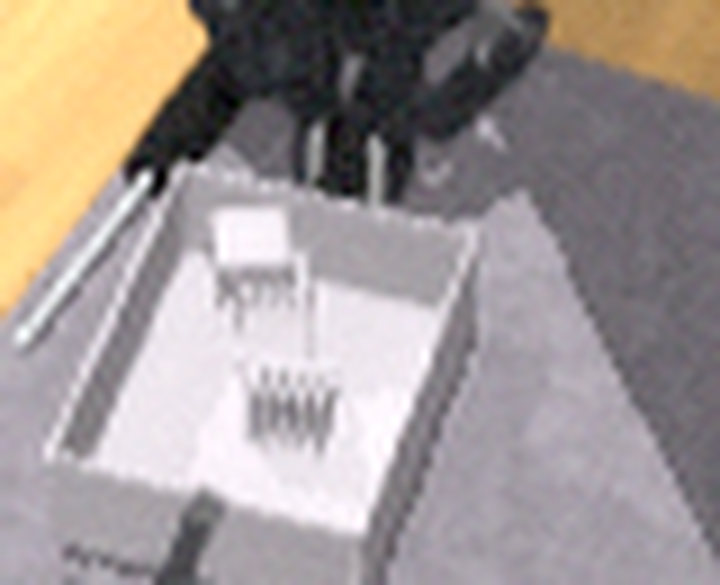

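View pics/s8z.png

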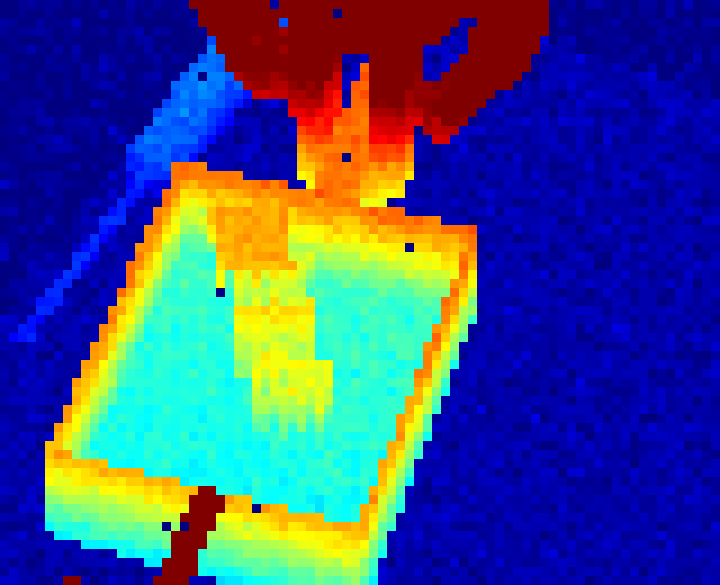

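Run:
```python
from station import manip
from h import *
s=manip.snapshot('side')
c=np.array(dw(-351,0)[:2])/1000;a=np.radians(98.8)
W=cloud(s);d=W[...,:2]-c
x=d@[np.cos(a),np.sin(a)];y=d@[-np.sin(a),np.cos(a)]
fl=(abs(x)<.06)&(abs(y)<.048)
z=W[...,2]
# robust floor: low mode
m=fl&(z<.062)&(z>.03);A=np.c_[x[m],y[m],np.ones(m.sum())]
w=np.ones(m.sum(),bool)
for _ in range(10):
    k=np.linalg.lstsq(A[w],z[m][w],rcond=None)[0];r=z[m]-A@k;w=(abs(r)<.003)
print(k,w.sum())
h=(z-(k[0]*x+k[1]*y+k[2]))*1000
g=np.full((12,10),np.nan)
for i in range(12):
    for j in range(10):
        q=fl&(abs(x*1000-(-55+10*i))<5)&(abs(y*1000-(-45+10*j))<5)
        if q.sum(): g[i,j]=np.percentile(h[q],85)
print('rows x -55..55 ; cols y -45..45');print(g.round(0))
```

```text
[-0.06522405  0.00140189  0.05124082] 427
rows x -55..55 ; cols y -45..45
[[334. 357. 368.  38.  17.   3.   1.   2.   3. -52.]
 [  3. 333. 362. 377.  23.  -0.   3.   2.   3. -20.]
 [  2.   3. 314. 369. 383. 390.   3.   3. 428. 441.]
 [  1.   3.   4.  31. 393. 397. 406.   4.  34. 425.]
 [  4.   2.   3.  30.  24.  23. 410. 420. 439. 444.]
 [  2.   0.   2.   1.  26.  25.  27. 422. 429. 443.]
 [  4.   1.   2.   1.  19.  25.  23.   7. 400. 427.]
 [  1.   2.   1.   1.   3.  11.   3.   1.   2. -25.]
 [  3.   1.   1.   5.   0.   1.   2.   1.   3.  -7.]
 [  0. -25.   4.   0. -44.   2.   1.   2.   3. -43.]
 [-42. -40. -39. -44. -40. -40. -42. -42. -42. -42.]
 [-44. -40. -39. -38. -41. -43. -39. -40. -41. -42.]]
```

Depth shows a cluster: a front and a middle block (~25 high), and a rear two-high stack (~36–38), consistent with four pieces, all below the rim; the front droops 3.7°. I'll return the tray to its original spot and set it down, letting it rotate level under a reduced grip.

Run:
```python
from station import manip
from h import *
go(manip.sense(),[(535,-205,60,90),(535,-205,32,90),(535,-205,19,90)])
```

```text
t 11.1 p [ 575.9 -178.1   70.1] yaw 98.96 F [ 0.3  0.1 -2.6] gap 0.163 tilt [ 0.0026 -0.003  -1.    ]
(535, -205, 60, 90) -> [-2.01 -4.46  1.  ] 9.0
(535, -205, 32, 90) -> [-2.   -4.47  3.8 ] 9.0
(535, -205, 19, 90) -> [-2.   -4.47  5.1 ] 9.0
```

>>> drive_tool(
  deltas=[-0.2, -0.4, 0, 1, -0.5, -1.2, 0.2, 2.5, -0.9, -2, 0.5, 4, -1.3, -2.8, 0.8, 5.5, -1.6, -3.6, 1.2, 7, -1.9, -4.2, 1.8, 8.3, -2, -4.5, 2.4, 9, -2, -4.5, 2.8, 9, -2, -4.5, 3.2, 9, -2, -4.5, 3.4, 9, -2, -4.5, 3.4, 9],
)

```text
t: 12.2
tcp_pos: [0.5348, -0.2047, 0.0357]
tool_rot: [0.707, 0.707, -0.0, 0.002]
force: [-1.2, 0.7, -2.6]
finger_gap: 0.165
```

Run:
```python
from station import manip
from h import *
go(manip.sense(),[(535,-205,26,90),(535,-205,19,90)])
s=manip.snapshot('side');traytilt(s,(535,-103),90)
```

```text
t 12.2 p [ 534.8 -204.7   35.7] yaw 89.98 F [-1.2  0.7 -2.6] gap 0.165 tilt [ 0.0023 -0.0028 -1.    ]
(535, -205, 26, 90) -> [-0.02  0.02  0.97] -0.0
(535, -205, 19, 90) -> [-0.02  0.02  1.67] -0.0
floor n 418 slope x,y [-0.0997 -0.0079] z mm 18.6
front 169 top z [55.2 57.2] x [65.2 71.4] y [-54.4  53.1]
back 209 top z [63.4 65.5] x [-74.6 -63.9] y [-54.3  51.2]
+y 135 top z [60.8 63.7] x [-67.   68.5] y [50.6 55.2]
-y 160 top z [60.9 63. ] x [-69.3  69. ] y [-56.5 -51.2]
```

Front underside is about 6 mm above the mat. Lower on with a lighter grip.

>>> drive_tool(
  deltas=[0, 0, 0.3, 0, 0, 0, 0.6, 0, 0, 0, 0.8, 0, 0, 0, 0.8, 0],
)

```text
t: 12.65
tcp_pos: [0.5352, -0.205, 0.028]
tool_rot: [0.707, 0.707, 0.0, 0.002]
force: [0.2, -0.3, 0.1]
finger_gap: 0.165
```

>>> drive_tool(
  deltas=[0, 0, 0.1, 0, 0, 0, 0.3, 0, 0, 0, 0.5, 0, 0, 0, 0.7, 0, 0, 0, 0.9, 0, 0, 0, 0.9, 0],
  squeeze=35,
)

```text
t: 13.25
tcp_pos: [0.5357, -0.2061, 0.0197]
tool_rot: [0.707, 0.707, -0.0, 0.003]
force: [-1.3, -5.3, 6.9]
finger_gap: 0.16
```

Run:
```python
from station import manip
from h import *
go(manip.sense(),[(535,-205,19,90)])
s=manip.snapshot('side');traytilt(s,(535,-103),90)
```

```text
t 13.25 p [ 535.7 -206.1   19.7] yaw 89.98 F [-1.3 -5.3  6.9] gap 0.16 tilt [ 0.0043 -0.0045 -1.    ]
(535, -205, 19, 90) -> [ 0.12 -0.07  0.07] -0.0
floor n 448 slope x,y [-0.101  -0.0121] z mm 11.9
front 151 top z [50.4 52.2] x [63.5 70.7] y [-54.8  52.4]
back 161 top z [50.1 51.5] x [-76.9 -63.3] y [-55.3  52.2]
+y 100 top z [51.1 53.1] x [-66.6  67.4] y [50.3 54.5]
-y 117 top z [50.4 53.1] x [-69.1  68.4] y [-57.  -51.6]
```

Flat (rim 51–52 all round, as at the start). Release and rise.

>>> drive_tool(
  deltas=[0, 0, 0, 0, 0, 0, 0, 0, 0, 0, 0, 0, 0, 0, 0, 0, 0, 0, -0.5, 0, 0, 0, -2, 0, 0, 0, -5, 0, 0, 0, -9, 0, 0, 0, -13, 0, 0, 0, -17, 0, 0, 0, -21, 0, 0, 0, -24, 0],
  hand=5,
)

```text
t: 14.5
tcp_pos: [0.5351, -0.2052, 0.264]
tool_rot: [0.707, 0.707, 0.0, 0.005]
force: [0.3, -1.3, -1.0]
finger_gap: 0.588
```

Run:
```python
from station import manip
from h import *
go(manip.sense(),[])
s=manip.snapshot('side');traytilt(s,(535,-103),90)
cv2.imwrite('pics/s9.png',cv2.resize(s['frame'][150:330,180:380,::-1],None,fx=3.3,fy=3.3,interpolation=cv2.INTER_CUBIC))
cv2.imwrite('pics/s9b.png',cv2.resize(s['frame'][175:245,255:335,::-1],None,fx=8,fy=8,interpolation=cv2.INTER_CUBIC))
```

```text
t 14.5 p [ 535.1 -205.2  264. ] yaw 89.98 F [ 0.3 -1.3 -1. ] gap 0.588 tilt [ 0.0083 -0.0069 -0.9999]
floor n 536 slope x,y [-0.1791 -0.0607] z mm 13.4
front 150 top z [50.3 51.8] x [64. 70.] y [-54.7  52.4]
back 159 top z [49.9 52.1] x [-75.7 -62.7] y [-55.5  49.1]
+y 102 top z [50.6 52.8] x [-62.3  67.8] y [50.5 54.2]
-y 115 top z [50.5 52.2] x [-71.5  69.1] y [-57.4 -51.6]
```

View pics/s9.png

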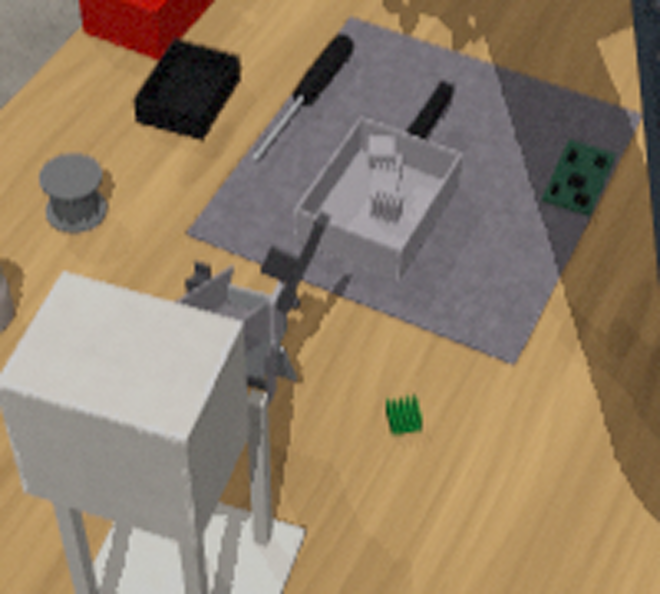

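View pics/s9b.png

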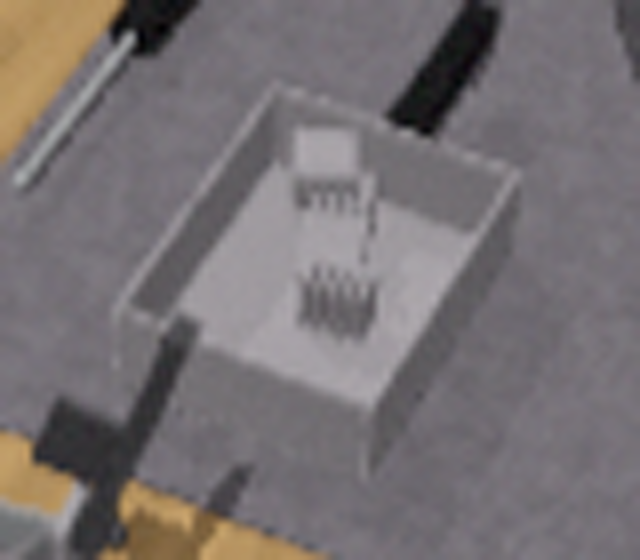

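The tray sits flat on the mat with the pieces inside. Before working at the bar I check the gripper/wrist envelope above the TCP against the hopper.

Run:
```python
from station import manip
from h import *
st=manip.sense();p=st['tcp_pos']
go(st,[(*dw(-85,115)[:2],320,98.7),(*dw(-85,115)[:2],286,98.7)])
P=[]
for n in('side','top'):
    s=manip.snapshot(n);W=cloud(s).reshape(-1,3);P.append(W)
P=np.concatenate(P);d=(P-p)*1000
for z in range(0,340,20):
    m=(d[:,2]>z)&(d[:,2]<z+20)&(abs(d[:,0])<250)&(abs(d[:,1])<250)
    if m.sum()>5: print(z,m.sum(),'x',np.percentile(d[m,0],[1,99]).round(),'y',np.percentile(d[m,1],[1,99]).round())
```

```text
t 14.55 p [ 537.5 -206.5  268.8] yaw 89.99 F [ 0.9 -0.7  2.5] gap 0.59 tilt [ 0.0161 -0.0118 -0.9998]
(405.8, 166.3, 320, 98.7) -> [ 37.22 -13.08  -5.77] -8.7
(405.8, 166.3, 286, 98.7) -> [ 37.26 -13.14  -2.37] -8.7
0 49 x [-36.  39.] y [-12.  13.]
20 77 x [-38.  40.] y [-9. 13.]
40 127 x [-55.  56.] y [-11.  15.]
60 199 x [-61.  61.] y [-14.  18.]
80 212 x [-65.  66.] y [-8. 21.]
100 280 x [-67.  64.] y [-10.  21.]
120 102 x [-39.  36.] y [-5. 40.]
140 188 x [-39.  27.] y [-11.  41.]
160 323 x [-38.  31.] y [-20.  41.]
180 279 x [-37.  29.] y [-8. 39.]
200 392 x [-37.  25.] y [-15.  38.]
220 383 x [-36.  36.] y [-3. 38.]
240 379 x [-39.  24.] y [-3. 42.]
260 155 x [-74.  49.] y [-14.  82.]
280 734 x [-83.  52.] y [-13. 102.]
300 1802 x [-133.   52.] y [-47. 122.]
320 4652 x [-126.   43.] y [-49. 128.]
```

>>> drive_tool(
  deltas=[1.5, -0.5, -1, 0, 4.5, -1.5, -2, -1, 8, -2.8, -3, -2, 12, -4.2, -4, -3, 16, -5.6, -5, -4, 20, -7, -5.7, -5, 24, -8.4, -5.7, -6, 28, -9.8, -5.7, -7, 31.5, -11, -5.7, -8, 34.5, -12, -5.7, -8.7, 36.5, -12.8, -5.7, -8.7, 37.2, -13.1, -5.7, -8.7],
  hand=0,
  squeeze=60,
)

```text
t: 15.85
tcp_pos: [0.4014, 0.1687, 0.3152]
tool_rot: [0.65, 0.76, -0.001, 0.005]
force: [0.4, 0.1, 0.2]
finger_gap: 0.003
```

>>> drive_tool(
  deltas=[0, 0, 0, 0, 0, 0, 0, 0],
)

```text
t: 16.05
tcp_pos: [0.4007, 0.1684, 0.3149]
tool_rot: [0.65, 0.76, -0.002, 0.005]
force: [-0.9, -1.1, -0.4]
finger_gap: 0.0
```

Run:
```python
from station import manip
from h import *
go(manip.sense(),[(*dw(-85,y)[:2],z,98.7) for y,z in((110,286),(75,286))])
s=manip.snapshot('top');save('t10',s)
cv2.imwrite('pics/t10b.png',cv2.resize(s['frame'][180:260,270:410,::-1],None,fx=5.5,fy=5.5,interpolation=cv2.INTER_CUBIC))
cv2.imwrite('pics/t10c.png',cv2.resize(s['frame'][170:290,60:230,::-1],None,fx=4.5,fy=4.5,interpolation=cv2.INTER_CUBIC))
pickle.dump(s,open('t10.pkl','wb'))
s=manip.snapshot('side');cv2.imwrite('pics/s10.png',cv2.resize(s['frame'][130:310,200:360,::-1],None,fx=3.3,fy=3.3,interpolation=cv2.INTER_CUBIC))
```

```text
t 16.05 p [400.7 168.4 314.9] yaw 98.89 F [-0.9 -1.1 -0.4] gap 0.0 tilt [ 0.0054 -0.0087 -0.9999]
(410.7, 167.0, 286, 98.7) -> [-0.27  0.95  2.89] 0.2
(445.3, 172.3, 286, 98.7) -> [-0.28  4.45  2.91] 0.2
```

View pics/t10b.png

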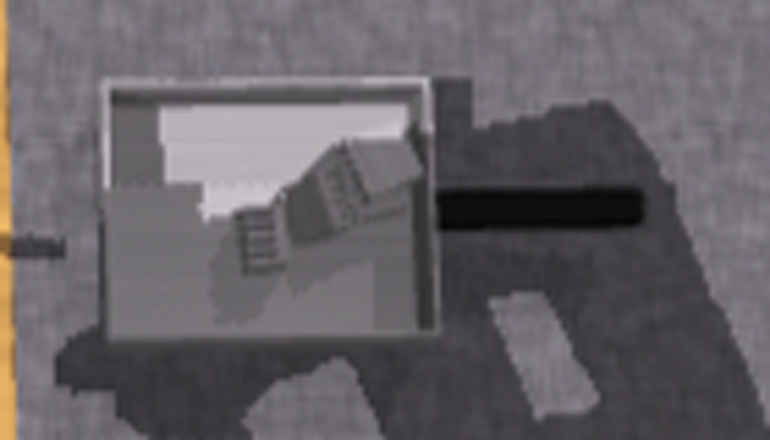

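View pics/t10c.png

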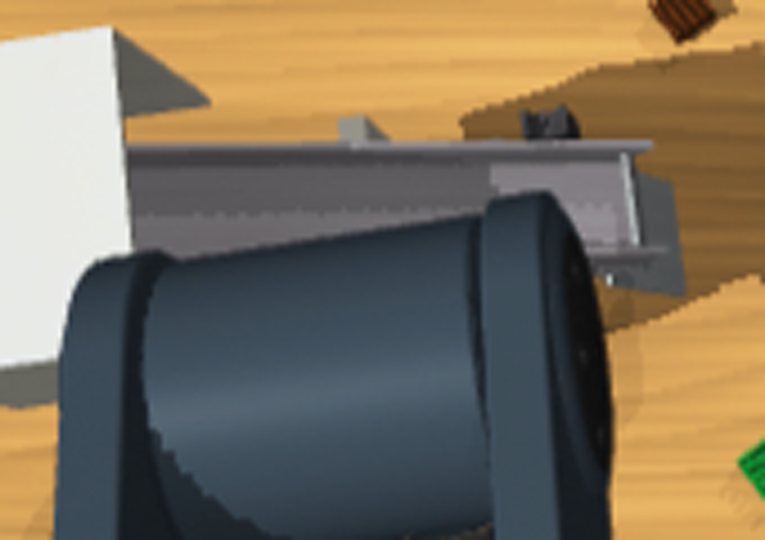

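View pics/s10.png

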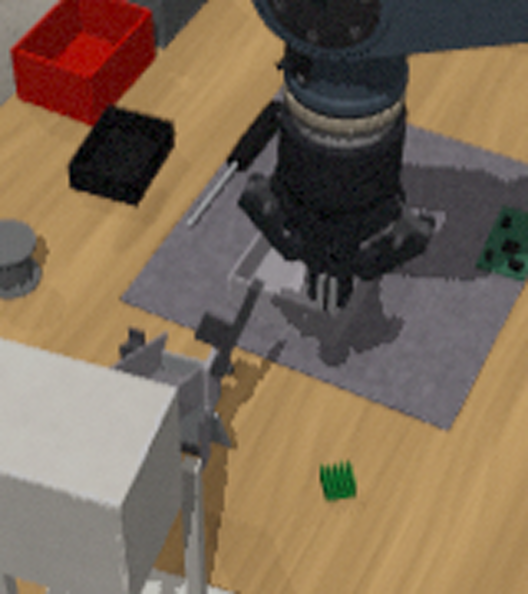

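Run:
```python
from h import *
s=pickle.load(open('t10.pkl','rb'))
f=s['frame'][190:245,285:355,::-1]
f=cv2.convertScaleAbs(f,alpha=1.6,beta=-10)
cv2.imwrite('pics/t11.png',cv2.resize(f,None,fx=10,fy=10,interpolation=cv2.INTER_CUBIC))
z=cloud(s)[...,2]*1000
print(z[200:234:1,308:349:1].round(0).astype(int).__str__() if 0 else '')
for v in range(200,234): print(v,' '.join('%2d'%q for q in np.nan_to_num(z[v,300:352])))
```

```text
200  4  8  6  4  6  7  7  5  8  8  8  9  5  7 10  9  3  4  8  9  8  9  8  4  4  8  7  6 10  7 13  4 10  6  7  4 12  3  7  8  3  5  6 11  8 25 36 46 48  4  4  3
201  6  9  8  6  7  9  5  4  4 12  2  7 11  5  3  5  7  3  6  6  5  4  8  8  6  8  7  7  7  6  5  7 10  2 10  9  9  8  8  3  7  8  4  9 10 23 37 46 46  7  3  5
202  5  8  7  8  6  7  5  9  6  6  9  6  1  9  8  9  5  6  8  8  5  9 11  4  8  4  4  7  6  8  4  4  4  5  5  9  7  9  3  5 44 45 43  6  9 21 36 47 47  2  5  4
203  8  2  6  8 10  7  7  5 10  6  5  6  5  6  7  5  6  7  7  6  5  6  5  9  7  7  3  3  5  6  8  7  4  4  4  6  9  7 47 46 37 41 44  7 11 23 35 46 47  2  0  5
204  8  4  5  6  8  8  0  5  6  6  2  8  4  3 13  8  7  4  4  3  6  6  8 12  8  6  4  6  5  8  6 10  8  6  8  5 42 44 42 43 40 45 41 43  9 25 34 44 49  1  1  5
205  5  2  6  8  5  8  4  5  0  4  4  5  8  7  7  5  7  8  5  3  8  7  4  8  5  6  8  8  6 10  5  7  5 39 41 45 39 42 38 44 40 42 42 42  7 19 35 45 48  2  6  4
206  8  6  6  6  7  8  6  7  5  7  6  4  7  8  3  6 10  6  7  8  9  6  7  5  5  5  6  8  5  3  6  6 43 41 44 42 42 46 43 41 44 42 44 45 45 1
[... 3639 characters left out ...]
  8  6  5  7  5  9  7  7  9  1  7  7  6  7 16 31 47 50  5  6
230  6  6  7  5  9  2  5  6  3  8  4  8  7  5  9  6 12  5  6  4 10  3  3  5  9  6  9  7  1  9  6  3  7  6  6  5  7  8  9  7  5  6  9  5  3  4 20 32 44 48  6  5
231  5  8  5  6  5  7  9  8  5  8  4  8  6  8  3  8  2  5  9  6  5  5  6  6  6  6  4  6  8 10  6  7  6  7  9  5  7  5  3  9  7  8  8  5  5  6 19 30 49 49  9  2
232  6  7  8  4  4  7 11  5  6  7  8  8  5  9  6 10  8  8  3  9  5  3  7  2  7  4 10  7  7  8  7 13  7  7  4  3  6  4  4  6  7  8  7  7  9  5 18 30 42 46  5  5
233  8  5  8  8  8  6  6  6  8  4  6  8  8  8  6  8  6 10  7  8  5  7  8  5  3  6  8  7  7  3  9  4  8 11  6  5  6 11  7  9  2  6  4  3  4  6 21 24 47 49  3  0
```

View pics/t11.png

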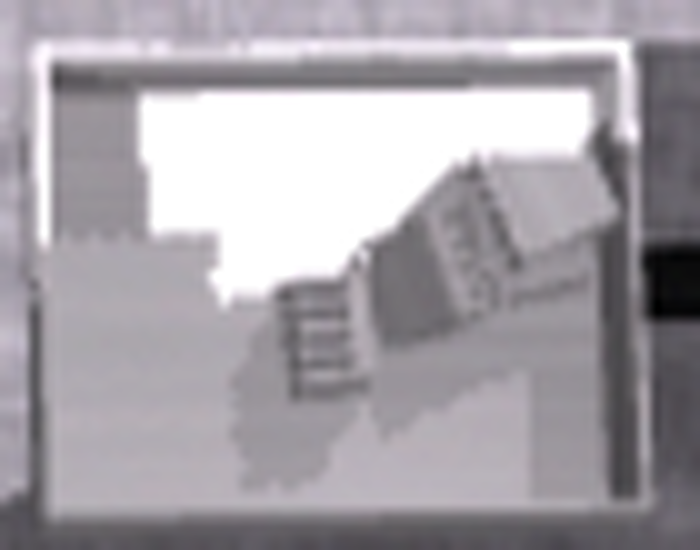

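Four pieces confirmed in the tray: one on its side at crop (320,340), one leaning at (420,280), one inverted at (550,200) resting (36 mm) on a fourth whose fins show at (550,280); all below the rim. Now go to the bar, still short of contact.

>>> drive_tool(
  deltas=[-0.1, 0.2, 1, 0.2, -0.2, 0.6, 2, 0.2, -0.3, 1.2, 2.9, 0.2, -0.3, 2.2, 2.9, 0.2, -0.3, 2.8, 2.9, 0.2, -0.3, 2.8, 2.9, 0.2, -0.3, 2.8, 2.9, 0.2],
)

```text
t: 16.85
tcp_pos: [0.4302, 0.1691, 0.2864]
tool_rot: [0.652, 0.758, -0.001, 0.005]
force: [-0.4, -0.1, -0.2]
finger_gap: 0.001
```

Run:
```python
from station import manip
from h import *
go(manip.sense(),[(*dw(-85,y)[:2],z,98.7) for y,z in((91,286),(71,286),(54,286),(29,279),(15,263),(7,246),(2,231),(0,222),(0,214))])
s=manip.snapshot('side');cv2.imwrite('pics/s12.png',cv2.resize(s['frame'][160:310,210:340,::-1],None,fx=4,fy=4,interpolation=cv2.INTER_CUBIC))
```

```text
t 16.85 p [430.2 169.1 286.4] yaw 98.62 F [-0.4 -0.1 -0.2] gap 0.001 tilt [ 0.0066 -0.0085 -0.9999]
(429.5, 169.9, 286, 98.7) -> [ 0.09 -0.06  0.04] -0.1
(449.3, 172.9, 286, 98.7) -> [0.09 1.94 0.05] -0.1
(466.1, 175.5, 286, 98.7) -> [0.09 3.64 0.06] -0.1
(490.8, 179.3, 279, 98.7) -> [0.1  6.14 0.77] -0.1
(504.6, 181.4, 263, 98.7) -> [0.12 7.53 2.38] -0.1
(512.5, 182.6, 246, 98.7) -> [0.14 8.32 4.08] -0.1
(517.5, 183.4, 231, 98.7) -> [0.15 8.82 5.58] -0.1
(519.5, 183.7, 222, 98.7) -> [0.16 9.01 6.48] -0.1
(519.5, 183.7, 214, 98.7) -> [0.17 9.01 7.28] -0.1
```

View pics/s12.png

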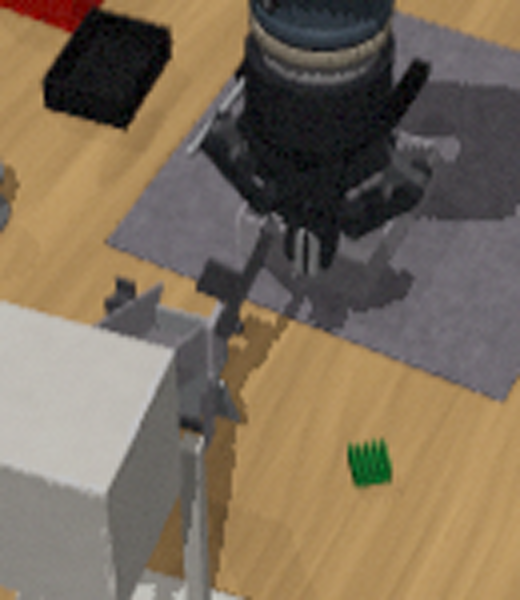

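Fingers at crop (305,250) stand beside the bar's outer face. Sweep the first half.

>>> drive_tool(
  deltas=[0.1, 0.8, -0.2, 0, 0.1, 1.9, -0.5, 0, 0.1, 2.8, -0.6, 0, 0.1, 3.6, -0.55, 0, 0.1, 4.4, -0.55, 0, 0.1, 5.2, -0.5, 0, 0.1, 6, -0.3, 0, 0.1, 6.7, 0, 0, 0.1, 7.4, 0.4, 0, 0.1, 7.9, 0.8, 0, 0.1, 8.4, 1.25, 0, 0.1, 8.4, 1.25, 0],
)

```text
t: 18.1
tcp_pos: [0.5131, 0.1826, 0.2734]
tool_rot: [0.652, 0.758, -0.001, 0.005]
force: [0.2, -0.3, 0.2]
finger_gap: -0.001
```

Run:
```python
from station import manip
from h import *
go(manip.sense(),[(*dw(-85,y)[:2],z,98.7) for y,z in((6,274),(-6,256),(-5,233),(0,222),(0,216),(0,214))])
s=manip.snapshot('side');cv2.imwrite('pics/s13.png',cv2.resize(s['frame'][160:310,210:340,::-1],None,fx=4,fy=4,interpolation=cv2.INTER_CUBIC))
```

```text
t 18.1 p [513.1 182.6 273.4] yaw 98.62 F [ 0.2 -0.3  0.2] gap -0.001 tilt [ 0.0055 -0.0086 -0.9999]
(513.5, 182.8, 274, 98.7) -> [ 0.01  0.04 -0.06] -0.1
(525.4, 184.6, 256, 98.7) -> [0.03 1.23 1.74] -0.1
(524.4, 184.4, 233, 98.7) -> [0.05 1.12 4.04] -0.1
(519.5, 183.7, 222, 98.7) -> [0.06 0.62 5.14] -0.1
(519.5, 183.7, 216, 98.7) -> [0.07 0.62 5.74] -0.1
(519.5, 183.7, 214, 98.7) -> [0.07 0.62 5.94] -0.1
```

View pics/s13.png

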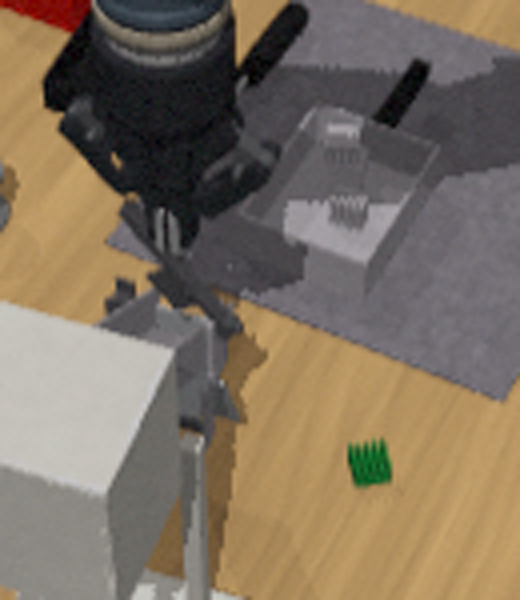

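The bar (crop (125,205)–(235,325)) has swung past halfway, tips below the fingers. Continue down.

>>> drive_tool(
  deltas=[0, 0.5, 0.5, 0, 0, 0.9, 1, 0, 0, 1.2, 1.7, 0, 0, 1.2, 2.5, 0, 0, 1.2, 3.3, 0, 0, 1.1, 4, 0, 0, 0.9, 4.6, 0, 0.05, 0.65, 5.1, 0, 0.05, 0.6, 5.5, 0, 0.05, 0.6, 5.7, 0, 0.05, 0.6, 5.8, 0],
)

```text
t: 19.25
tcp_pos: [0.5188, 0.1835, 0.216]
tool_rot: [0.652, 0.758, -0.002, 0.005]
force: [-1.4, -1.0, 9.1]
finger_gap: 0.002
```

Run:
```python
from station import manip
from h import *
go(manip.sense(),[(*dw(-85,y)[:2],z,98.7) for y,z in((0,214),(0,212))])
s=manip.snapshot('side');cv2.imwrite('pics/s14.png',cv2.resize(s['frame'][160:310,210:340,::-1],None,fx=4,fy=4,interpolation=cv2.INTER_CUBIC))
```

```text
t 19.25 p [518.8 183.5 216. ] yaw 98.62 F [-1.4 -1.   9.1] gap 0.002 tilt [ 0.0051 -0.0086 -1.    ]
(519.5, 183.7, 214, 98.7) -> [0.01 0.07 0.2 ] -0.1
(519.5, 183.7, 212, 98.7) -> [0.01 0.07 0.4 ] -0.1
```

View pics/s14.png

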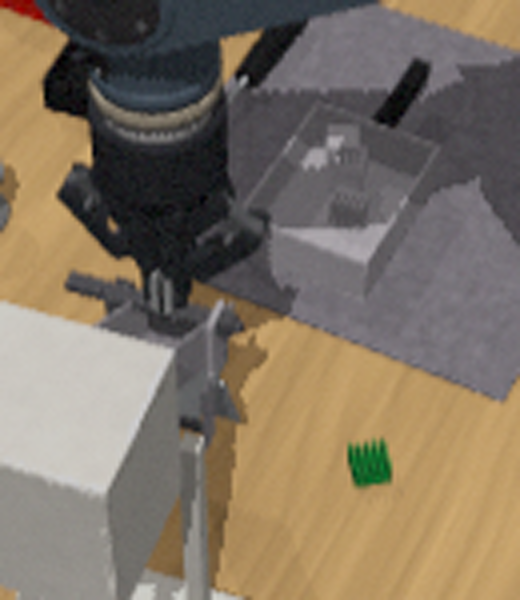

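Bar is down: TCP at 216 (the closed bar's top) with 9 N. Small confirming press, then retreat upward and back.

>>> drive_tool(
  deltas=[0, 0, 0.15, 0, 0, 0, 0.25, 0, 0, 0, 0.25, 0],
)

```text
t: 19.6
tcp_pos: [0.5189, 0.1836, 0.2159]
tool_rot: [0.652, 0.758, -0.001, 0.005]
force: [-3.8, -0.8, 13.2]
finger_gap: -0.0
```

>>> drive_tool(
  deltas=[0, 0, -0.5, 0, 0, 0, -2, 0, 0, 0, -4.5, 0, 0, 0, -7.5, 0, 0, 0, -11, 0, -2, -2, -14, 0, -5, -5, -16, 0, -9, -8, -17, 0, -13, -10, -17, 0, -17, -11, -17, 0, -20, -11, -17, 0, -20, -11, -17, 0],
)

```text
t: 20.8
tcp_pos: [0.4392, -0.0323, 0.3873]
tool_rot: [0.654, 0.757, -0.002, 0.006]
force: [0.2, -0.0, 0.7]
finger_gap: 0.005
```

Run:
```python
from station import manip
from h import *
go(manip.sense(),[])
s=manip.snapshot('side');save('s15f',s);cv2.imwrite('pics/s15.png',cv2.resize(s['frame'][160:310,210:340,::-1],None,fx=4,fy=4,interpolation=cv2.INTER_CUBIC))
print('pred tip q=0',proj(s,bar(0)),'q=.1',proj(s,bar(.1)),'q=.2',proj(s,bar(.2)))
W=cloud(s)
for r in (20,40,60,80,95):
    u,v=proj(s,bar(0,r));print(r,W[int(round(v)),int(round(u))]*1000)
s=manip.snapshot('top');save('t15',s)
W=cloud(s)
for r in (20,40,60,80,95):
    u,v=proj(s,bar(0,r));print(r,W[int(round(v)),int(round(u))]*1000)
```

```text
t 20.8 p [439.2 -32.3 387.3] yaw 98.35 F [ 0.2 -0.   0.7] gap 0.005 tilt [ 0.0065 -0.0101 -0.9999]
pred tip q=0 (np.float64(225.910648198693), np.float64(228.60354602974533)) q=.1 (np.float64(225.9221580465543), np.float64(225.95391712172744)) q=.2 (np.float64(226.32999638137701), np.float64(223.4096255904295))
20 [503.16923975 181.79623978 218.150252  ]
40 [524.86472698 183.41835618 215.23061544]
60 [542.74124614 186.79570827 216.43863751]
80 [563.48017552 190.50087603 216.42899484]
95 [576.35575619 193.16782888 215.90691952]
20 [503.02412264 181.10812519 215.98244703]
40 [522.76798568 183.46298573 216.35383127]
60 [542.83634566 187.92307333 215.87170938]
80 [562.91389642 190.34618287 216.08989952]
95 [576.68040338 192.38270195 217.82095824]
```

View pics/s15.png

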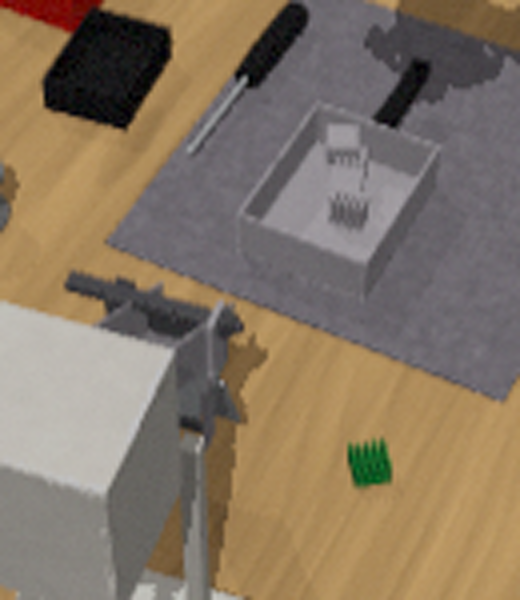

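View pics/t15.png

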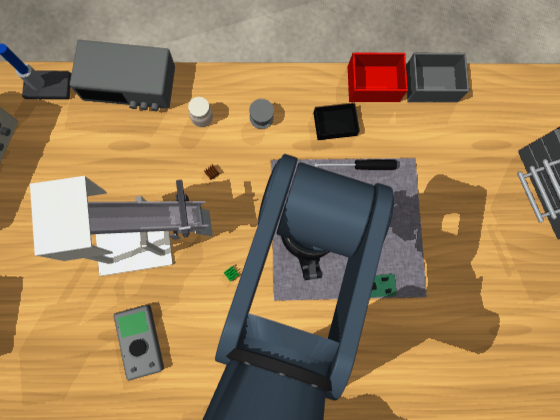

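Bar level at z≈216 along its whole length (closed), bystanders (screwdriver, board, spool, jar, spares, multimeter) where they were, chute empty, and the arm clear. Handing in.

```bash
python3 -c "
from station import manip
print(manip.sign_off())"
```

```text
the job is handed in; nothing more can be done
None
```

The job is done and handed in at about 21 s of the 64 s allowed. All four heat sinks are in the tray, the tray is flat on the mat, and the locking bar is closed.

**What I did**
- I held the tray level under the chute (underside at z = 45) and pressed the paddle to its stop. The highest force I read was about 12 N.
- The tray went back on the mat about where it started.
- I then swung the bar over with the closed fingers until it met its hard stop, pressing with about 13 N at most.

**Last checks**
- **Tray:** the rim measured 50–52 mm high on all four sides after release, the same as at the start.
- **Heat sinks:** the chute is empty and the four pieces are below the rim. One of them is almost hidden, with only its fins showing under another piece. I count it from those fins and from the two-high stack, which is 36 mm tall.
- **Locking bar:** its top is at z ≈ 215–218 all along in both views, where a closed bar should be (216).
- **Bystanders:** none looked moved in the pictures, though I didn't measure them.

**What went less well:** once loaded, the tray tipped about 4° front-down in the fingers, even at 110–120 N grip. Nothing spilled, and it levelled out when set down with a lighter grip.

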